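Fit the right sleeve and hold the housing halves shut

TASK

Find which of the two brass sleeves in the black tray slides all the way down the steel pin of the clamped lower housing half, and leave it standing on the pin; the one that sticks on the pin's tip belongs in the tray. Then set the blue cover onto the two brass dowels over the sleeve, press it down against its springs until it sits flush on the lower half, and finish while still holding it pressed shut with the gripper, because it springs open when let go. Leave the other tools and parts on the bench where they are.

Things in the scene. Friction and masses are not known exactly. Their poses are not given: they have to be found in the camera images.
- seat (a point): Centre of the flat top face of the aluminium lower housing half (150 x 76 mm, on a red base plate 180 x 100 mm, all fixed), 46 mm above the bench; z up, x along the half. Here stands the steel pin: diameter 16 mm, 38 mm tall, its top 5 mm tapering to 8 mm. Fingers that straddle the pin along this frame's y axis clear the dowels.
- dowel_1 (a point): Tip of one brass dowel, at x = +52, y = 0, z = +21 mm of seat: diameter 10 mm, 21 mm tall, top 5 mm tapering to 4.4 mm.
- dowel_2 (a point): Tip of the other brass dowel, the same, at x = -52, y = 0, z = +21 mm of seat.
- spring_pins (a joint): How far the two copper spring pins are pressed down together, in m: 0 free, 0.006 when the cover is flush. They stand 6 mm above the top face at x = +34 and -34 mm, y = 0 of seat, diameter 8 mm. Both together push up with 7 N at 0 and 13 N at 0.006; the cover's own weight does not close them.
- cover_center (a point): Middle of the loose blue cover, 26 mm above its underside; z up, x along the flange. Flange 140 (x) x 64 (y) x 12 mm; on it a square bonnet 44 x 44 mm up to 52 mm above the underside, closed on top, hollow below (36.5 x 36.5 mm, 46 mm deep). Starts flat on the bench, right way up, about 0.35 kg. Seated flush, this point is 26 mm above seat.
- cover_hole_1 (a point): Centre of a dowel hole, at the underside of the cover's flange: 12.5 mm, through, at x = +52, y = 0, z = -26 mm of cover_center.
- cover_hole_2 (a point): The other dowel hole, the same, at x = -52 mm. The cover fits either way round (half turn).
- sleeve_a_center (a point): Centre (half-way up) of a brass sleeve: tube of 26 mm outside diameter, 34 mm tall, 60 g, upright in the tray. One of the two sleeves has a 19 mm bore and drops fully down the pin (its centre is then 17 mm above seat), the other a 13 mm bore and stops with its foot about 35 mm above the seat.
- sleeve_b_center (a point): Centre (half-way up) of the other brass sleeve; same outside size, mass and stance as the first. See there for the bores.
- tray_floor (a point): Centre of the inner floor of the black tray, 4 mm above the bench. Tray 200 (x) x 150 (y) mm outside, walls 4 mm thick with the rim 12 mm above the bench; fixed. The two sleeves stand near x = +50 and -50 mm, y = 0, in either order.
- socket: Bystander: steel socket, diameter 22 mm, 25 mm tall, standing in the tray near x = 0, y = +50 mm of it. Origin at its underside. Leave alone.
- wrench: Bystander: steel wrench 200 mm long lying on the bench. Leave alone.
- screwdriver: Bystander: red-handled screwdriver lying on the bench. Leave alone.
- hammer: Bystander: hammer lying on the bench. Leave alone.
- spray_can: Bystander: orange can, diameter 60 mm, 170 mm tall, standing on the bench; origin at its underside. Leave alone.
- bearing: Bystander: steel bearing ring, diameter 52 mm, 15 mm high, lying on the bench; origin at its underside. Leave alone.
Things that resemble listed ones, but are neither listed nor needed, are in the scene too. Of the things shaped like the part that bears cover_center, the blue one is meant.

How it is judged:
By the outcome, as a careful person would: the job done as asked, in the order asked, and still so for the second after the job is handed in, while the arm keeps its last pose, push and grip.
It also fails if it takes over 72 s, if anything falls off the work surface, if the arm or the gripper's body presses on something with over 40 N, if the wrist force passes 120 N, or if a joint passes its speed limit or range.

ROBOT

A 6-joint arm with a two-finger parallel gripper is mounted at the origin on the work surface. World frame = base frame: x ahead of the robot, y to its left, z up, the work surface at z = 0. Lengths are in mm, angles in rad, forces in N, time in s.
With the tool pointing down it reaches from about 350 to 875 mm from the base axis. Payload 4.2 kg.
Tool frame: the origin (TCP) lies midway between the tips of the shut fingers; the grasp point (between the pads) lies 19 mm behind it; z points along the fingers, y is the direction in which the jaws open and shut (so a half turn about z gives the same grasp; the last joint's range is limited). The gripper opens to 85 mm and grips with 20 to 120 N. Pads are 22 mm wide; open, the fingers measure 114 mm over their backs; the gripper's body (76 mm by 85 mm) begins 54 mm behind the grasp point. The pads swing forward as they close: fully open they stand 13 mm farther back than shut.
Start: joints at [-0.948, 0.385, 0.008, 0, -1.194, -0.259], TCP at [222.407, -584.067, 231.312] pointing down, gripper open.
Joint ranges: [-3.14, 3.14], [-1.21, 2.06], [-1.07, 1.41], [-3.16, 2.05], [-2.99, -0.16], [-3.1, 3.1]. Speed limits (rad/s): [2.79, 2.79, 3.14, 3.14, 3.14, 3.14].

INTERFACE

Orientations are given as a unit quaternion [x, y, z, w].
In Python, from bench import readout, optics, workorder, nets gives the robot as it stands. The module is installed in compiled form; this text tells all that it offers.
- The arm moves only by the tool move_arm, never from a script. Its argument "steps" is a list of rows, each a list of 7 numbers: the opening, from -1 (shut) to 1 (fully open), so that 0 is half open, then the shift along the world's x, y, z in mm, then the turn, a rotation vector about the world's x, y, z in rad. In form: [[gripper, tx, ty, tz, wx, wy, wz], ...]. A call has 1 to 5 rows; each row is the pose to reach, as a shift and turn from the pose commanded when the call began; what a row does not reach only later rows make up. A row lasts 1/12 s, in which the tool goes at most 41.7 mm and 7.16 degrees, less where a joint would pass 70% of its speed; a pose out of reach is approached as far as the arm can. A call with a gripper value outside its range is refused whole. The fingers move at their own pace and stop on an object; the grip force is fixed at half the most. Time passes only in rows, so rows that repeat a pose let the fingers close. It gives the time, the measured TCP pose, the force and the opening at its end, in the units of the state.
- readout.read_state(): the state, without advancing time (a new reading comes with each control period).
- optics.get_image(name): name is "side" or "top" or "wrist"; returns a dict with "frame" (400x640x3 uint8, blue, green, red), "fx", "fy", "cx", "cy" (pixels), "rvec" (rotation vector, rad) and "tvec" (3), from world to camera coordinates, as OpenCV has them. Camera axes: x right, y down, z forward; pixel columns grow to the right and rows downward; lengths in mm; the calibration is good to about 2 mm. A picture is of the moment at which its call begins. There is no depth.
- workorder.job_done(): hands the job in, once; it reports no verdict.
Trained networks look in a picture, given as the dict that the camera call returned (one of the last four; its "shot" number tells which), for a name from the list of things; names that differ only in an ending like _2 or _b are one class to them, and where a whole thing is asked for, a point or a joint stands for the part that bears it (a point fixed in the world has none). Each returns a list of dicts, best first, with "conf" (0 to 1); they miss things now and then, are a little off and sometimes report something else, mostly with a low value. They report only what shows in the picture. A call takes as long as a camera call. They do not tell look-alikes from the thing itself.
- nets.silhouettes(name, picture): "region" (400x640 bool, what is visible of it) and "extent" ([left, top, right, bottom] in pixels, round what is visible of it).
- nets.tip_of(name, picture): "uv" ([column, row] in pixels: a listed point, or the origin of a listed thing).
The state is a dict: "clock": time; "joints": joint angles; "joint_vel": joint speeds; "joint_efforts": joint torques, N m; "position": TCP position; "ee_rot": TCP orientation; "contact_force": force on the tool from outside, world axes, zero at the start; "wrist_torque": the same for the moment, N m; "gripper_width": finger opening in mm.
Only numpy, scipy, OpenCV 4.12 (cv2) and the standard library are available. Lean on these libraries where they do the work, as an engineer would, in place of code of your own. Each camera call takes 0.05 s, during which the arm holds its last target.

## Working session

There is one attempt and no reset: what is moved stays moved. The work goes in short steps, Python scripts to look and compute and a tool call to move; the robot and the scene stay as the last step left them, time stands still between calls to the robot, and variables do not carry over. Pictures are saved under pics/ and viewed, and the job is handed in when it is done.

Besides the shell and the picture viewer there is one more tool, called after ">>>" as name(argument=value, ...), one argument or row to a line, values as JSON. move_arm: Moves the arm, as the interface text tells. Its arguments: {"type":"object","properties":{"steps":{"type":"array","items":{"type":"array","items":{"type":"number"}}}},"required":["steps"]}

```bash
mkdir -p pics
cat > h.py <<'E'
import cv2, numpy as np
from bench import readout, optics, workorder, nets
def ray(p,uv):
    R,_=cv2.Rodrigues(np.array(p['rvec'],float)); t=np.array(p['tvec'],float).ravel()
    d=R.T@np.array([(uv[0]-p['cx'])/p['fx'],(uv[1]-p['cy'])/p['fy'],1.0]); return -R.T@t,d
def onz(p,uv,z):
    o,d=ray(p,uv); return o+d*(z-o[2])/d[2]
def proj(p,X):
    K=np.array([[p['fx'],0,p['cx']],[0,p['fy'],p['cy']],[0,0,1]],float)
    return cv2.projectPoints(np.array(X,float).reshape(-1,3),np.array(p['rvec'],float),np.array(p['tvec'],float),K,None)[0].reshape(-1,2)
def tri(a,ua,b,ub):
    (o1,d1),(o2,d2)=ray(a,ua),ray(b,ub)
    A=np.stack([d1,-d2],1); s=np.linalg.lstsq(A,o2-o1,rcond=None)[0]
    x,y=o1+s[0]*d1,o2+s[1]*d2; return (x+y)/2,np.linalg.norm(x-y)
def crop(p,x0,y0,x1,y1,s,name):
    im=p['frame'][y0:y1,x0:x1]; cv2.imwrite('pics/'+name,cv2.resize(im,None,fx=s,fy=s,interpolation=cv2.INTER_CUBIC))
E
python3 - <<'E'
from h import *
s=readout.read_state(); print({k:np.round(v,3) for k,v in s.items()})
for n in ('side','top','wrist'):
    p=optics.get_image(n); cv2.imwrite(f'pics/{n}0.png',p['frame'])
    R=cv2.Rodrigues(np.array(p['rvec'],float))[0]; print(n,np.round(-R.T@np.array(p['tvec']).ravel()),p['fx'],np.round(R[2],2))
    for k in ('seat','dowel_1','cover_center','cover_hole_1','sleeve_a_center','tray_floor'):
        print(n,k,[(np.round(q['uv']),round(q['conf'],2)) for q in nets.tip_of(k,p)])
E
```

```text
{'clock': np.float64(0.0), 'joints': array([-9.480e-01,  3.860e-01,  7.000e-03, -1.000e-03, -1.194e+00,
       -2.590e-01]), 'joint_vel': array([ 0.001,  0.   ,  0.   , -0.001, -0.002,  0.001]), 'joint_efforts': array([ 1.0000e-03, -3.9229e+01,  1.8839e+01,  4.1860e+00, -5.0000e-03,
       -0.0000e+00]), 'position': array([ 222.188, -583.527,  230.193]), 'ee_rot': array([-0.181,  0.984,  0.001, -0.   ]), 'contact_force': array([-0.293, -0.302,  0.648]), 'wrist_torque': array([ 0.04 , -0.011, -0.019]), 'gripper_width': np.float64(85.688)}
side [ 102. 1056. 1449.] 519.5896191828083 [ 0.2  -0.62 -0.76]
side seat [(array([296., 220.]), 0.63)]
side dowel_1 [(array([314., 215.]), 0.87), (array([283., 216.]), 0.65)]
side cover_center [(array([311., 167.]), 0.98), (array([374., 108.]), 0.95), (array([398., 180.]), 0.88), (array([351., 194.]), 0.67)]
side cover_hole_1 [(array([412., 178.]), 0.87), (array([302., 166.]), 0.83), (array([362., 117.]), 0.83), (array([340., 204.]), 0.8), (array([386., 120.]), 0.73), (array([365., 190.]), 0.61), (array([321., 177.]), 0.55)]
side sleeve_a_center [(ar
[... 430 characters left out ...]
1)]
top cover_hole_1 [(array([346., 251.]), 0.87), (array([380., 147.]), 0.74), (array([366., 175.]), 0.73), (array([372., 272.]), 0.72), (array([377., 296.]), 0.7), (array([324., 232.]), 0.64), (array([357., 203.]), 0.56), (array([322., 140.]), 0.23)]
top sleeve_a_center [(array([214., 206.]), 0.53)]
top tray_floor [(array([217., 196.]), 0.72)]
wrist [ 147. -613.  375.] 358.3969579371309 [ 0.29  0.11 -0.95]
wrist seat []
wrist dowel_1 []
wrist cover_center [(array([221., 304.]), 0.92), (array([576., 270.]), 0.68)]
wrist cover_hole_1 [(array([557., 302.]), 0.95), (array([218., 325.]), 0.8), (array([231., 253.]), 0.79), (array([567., 354.]), 0.73)]
wrist sleeve_a_center []
wrist tray_floor []
```

View pics/side0.png

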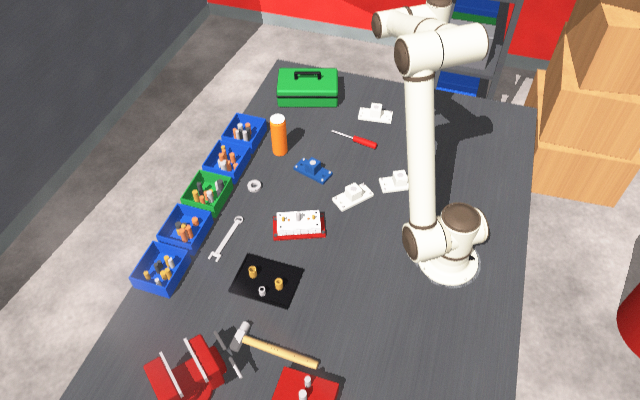

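View pics/top0.png

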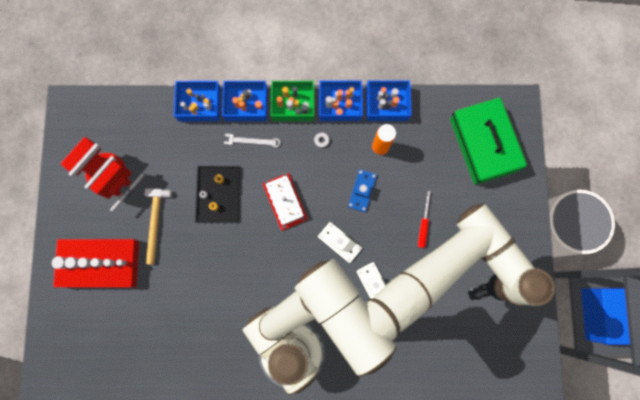

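View pics/wrist0.png

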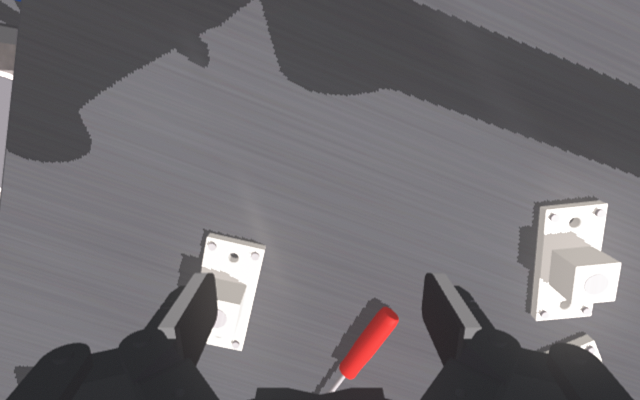

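Candidates for the cover:

| Thing | Side pixel | Top pixel |
|---|---|---|
| Blue cover (the one meant) | (312,168) | (362,190) |
| White look-alike | (375,113) | – |
| White look-alike | (351,195) | (340,241) |
| White look-alike | (397,181) | (372,280) |

Brass sleeves are at side (252,271) and (279,284), and the socket is at (262,291). Next I'll measure these and look at close crops.

Run:
```python
from h import *
a=optics.get_image('side'); b=optics.get_image('top')
crop(a,220,140,360,310,4,'s1.png') if 0 else crop(a,220,150,380,310,3.7,'s1.png')
crop(b,190,130,390,260,4,'t1.png')
def tips(k,p): return [(np.array(q['uv']),q['conf']) for q in nets.tip_of(k,p)]
for k in ('seat','dowel_1','cover_center','cover_hole_1','sleeve_a_center','tray_floor'):
    A,B=tips(k,a),tips(k,b)
    for ua,ca in A:
        for ub,cb in B:
            X,e=tri(a,ua,b,ub)
            if e<12 and -20<X[2]<110: print(k,np.round(ua,1),np.round(ub,1),np.round(X,1),round(e,1))
for n in ('sleeve_a_center','cover_center'):
  for p,nn in ((a,'side'),(b,'top')):
    for q in nets.silhouettes(n,p): print(n,nn,q['extent'],round(q['conf'],2))
```

```text
seat [296.4 220.2] [281.2 196.8] [519.5  35.1  51.6] 4.2
dowel_1 [284.2 214.6] [278.8 183.2] [561.2  41.8  74.8] 6.2
cover_center [352.6 191.2] [339.9 241.2] [ 371.9 -164.4   36. ] 1.4
cover_center [399.8 176.2] [376.9 283.7] [ 227.  -287.1   38.1] 3.5
cover_center [311.3 168.1] [364.  186.9] [ 561.9 -252.1   10.5] 3.8
cover_hole_1 [413.5 182. ] [376.9 300.9] [ 171.8 -287.4   23.8] 0.2
cover_hole_1 [383.1 186.7] [366.9 270.6] [ 275.4 -258.5   -7.2] 4.4
cover_hole_1 [304.1 165. ] [368.8 178.3] [ 596.5 -270.6   -1.8] 1.4
cover_hole_1 [340.5 203. ] [330.4 232.6] [ 406.4 -133.4   -8.1] 2.9
sleeve_a_center [280.  282.5] [213.  207.7] [488.3 271.6  31.3] 1.9
tray_floor [266.3 277.3] [215.3 193.2] [538.4 265.6  28.7] 0.2
sleeve_a_center side [293.9, 160.1, 332.7, 184.4] 0.58
sleeve_a_center side [207.2, 218.7, 244.7, 261.9] 0.18
sleeve_a_center top [209.8, 206.3, 218.0, 210.4] 0.4
cover_center side [294.2, 157.6, 333.4, 183.1] 0.97
cover_center side [335.9, 183.9, 373.1, 209.4] 0.8
cover_center side [357.7, 104.2, 392.9, 124.5] 0.69
cover_center side [382.7, 170.4, 410.6, 195.4] 0.62
cover_center top [347.7, 169.7, 376.8, 210.0] 0.7
cover_center top [316.9, 224.7, 359.6, 262.1] 0.7
```

```bash
ls pics
```

```text
s1.png
side0.png
t1.png
top0.png
wrist0.png
```

View pics/s1.png

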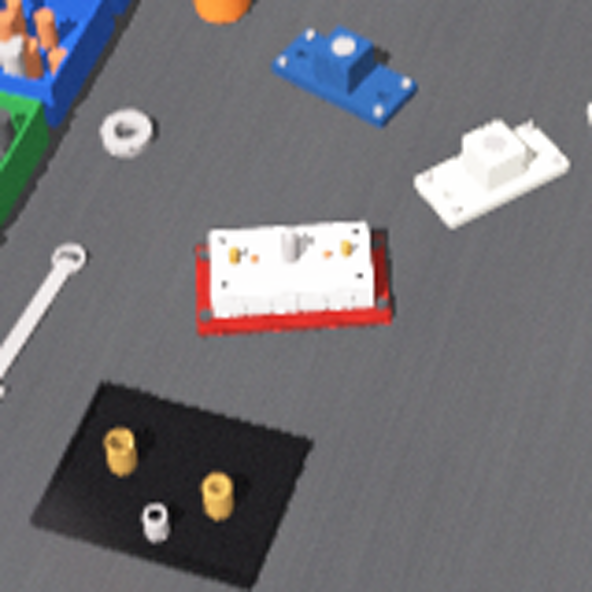

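View pics/t1.png

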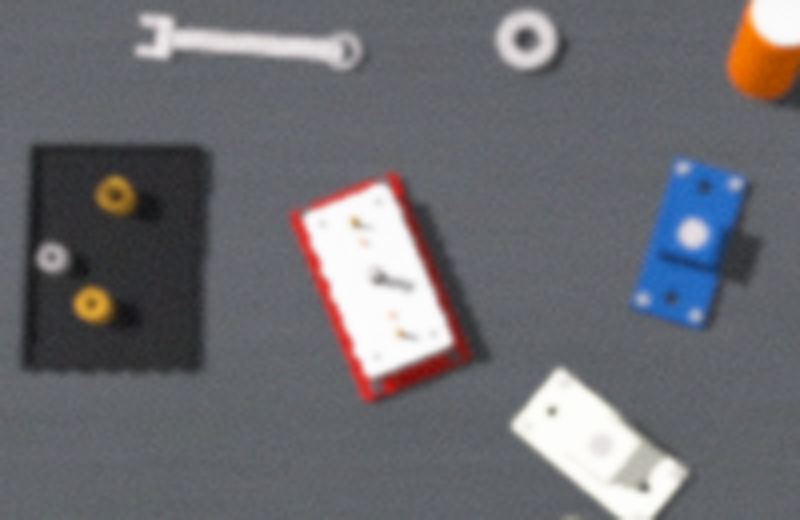

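Run:
```python
from h import *
b=optics.get_image('top');a=optics.get_image('side')
for n,uv,z in (('S1',(218.75,178.25),38),('S2',(213.2,205.75),38),('pin',(283.6,199),84),('d1',(278.7,185.3),67),('d2',(290.2,213.3),67),('cov',(363,188),52),('ch1',(366,176.5),12),('ch2',(357.7,204.3),12),('sock',(203,194.4),29)):
    print(n,np.round(onz(b,uv,z),1))
f=lambda u,v:(220+u/3.7,150+v/3.7)
for n,uv,z in (('S1',(119,436),38),('S2',(217,481),38),('pin',(292,232),84),('d1',(234,250),67),('d2',(348,243),67),('cov',(344,45),52),('sock',(155,513),29)):
    print(n,np.round(onz(a,f(*uv),z),1))
w=optics.get_image('wrist'); s=readout.read_state()
from scipy.spatial.transform import Rotation as Ro
R=cv2.Rodrigues(np.array(w['rvec']))[0]; T=Ro.from_quat(s['ee_rot']).as_matrix()
print(np.round(T,3)); print(np.round(T.T@(-R.T@np.array(w['tvec']).ravel()-s['position']),1), np.round(T.T@R.T,3),w['cx'],w['cy'],s['clock'])
```

```text
S1 [589.5 253.5  38. ]
S2 [493.1 269.5  38. ]
pin [508.5  24.9  84. ]
d1 [558.6  43.2  67. ]
d2 [462.6   3.4  67. ]
cov [ 551.9 -244.3   52. ]
ch1 [ 600.8 -259.3   12. ]
ch2 [ 501.8 -228.7   12. ]
sock [534.3 308.1  29. ]
S1 [591.8 251.7  38. ]
S2 [494.7 268.1  38. ]
pin [510.4  25.8  84. ]
d1 [559.2  49.2  67. ]
d2 [462.    9.5  67. ]
cov [ 550.5 -245.7   52. ]
sock [536.1 308.6  29. ]
[[-0.935 -0.356  0.   ]
 [-0.356  0.935 -0.   ]
 [-0.    -0.    -1.   ]]
[ 8.040e+01 -1.000e-01 -1.434e+02] [[-0.    -0.95  -0.314]
 [ 1.    -0.001  0.001]
 [-0.001 -0.314  0.95 ]] 319.262355974724 204.97142193422604 2.1
```

>>> move_arm(
  steps=[
    [1,66,194,0,0,0,0],
    [1,66,194,0,0,0,0],
    [1,66,194,0,0,0,0],
    [1,66,194,0,0,0,0],
    [1,66,194,0,0,0,0],
  ],
)

```text
clock: 2.52
position: [288.5, -388.2, 231.4]
ee_rot: [-0.181, 0.984, -0.0, 0.0]
contact_force: [1.1, 0.3, -0.1]
gripper_width: 85.0
```

>>> move_arm(
  steps=[
    [1,66,194,0,0,0,0],
    [1,66,194,0,0,0,0],
    [1,66,194,0,0,0,0],
    [1,66,194,0,0,0,0],
    [1,66,194,0,0,0,0],
  ],
)

```text
clock: 2.93
position: [354.6, -194.1, 231.8]
ee_rot: [-0.181, 0.983, -0.0, 0.001]
contact_force: [1.8, -0.9, 0.1]
gripper_width: 85.4
```

>>> move_arm(
  steps=[
    [1,66,194,0,0,0,0],
    [1,66,194,0,0,0,0],
    [1,66,194,0,0,0,0],
    [1,66,194,0,0,0,0],
    [1,66,194,0,0,0,0],
  ],
)

```text
clock: 3.35
position: [420.7, 0.3, 231.9]
ee_rot: [-0.181, 0.983, 0.0, 0.001]
contact_force: [1.1, -0.6, 0.4]
gripper_width: 85.2
```

>>> move_arm(
  steps=[
    [1,66,194,0,0,0,0],
    [1,66,194,0,0,0,0],
    [1,66,194,0,0,0,0],
    [1,66,194,0,0,0,0],
    [1,66,194,0,0,0,0],
  ],
)

```text
clock: 3.77
position: [486.8, 194.5, 231.6]
ee_rot: [-0.181, 0.983, 0.0, 0.0]
contact_force: [-0.3, 0.0, -0.3]
gripper_width: 85.3
```

>>> move_arm(
  steps=[
    [1,19,57,0,0,0,0.03],
    [1,19,57,0,0,0,0.03],
    [1,19,57,0,0,0,0.03],
  ],
)

```text
clock: 4.02
position: [506.5, 252.7, 230.5]
ee_rot: [-0.197, 0.98, -0.0, 0.0]
contact_force: [0.7, -0.6, 0.2]
gripper_width: 85.4
```

Run:
```python
from h import *
w=optics.get_image('wrist'); cv2.imwrite('pics/w1.png',w['frame'])
s=readout.read_state(); print(s['position'],s['ee_rot'],s['contact_force'],s['clock'])
for k in ('sleeve_a_center','socket'):
    for q in nets.tip_of(k,w): print(k,np.round(q['uv'],1),q['conf'],np.round(onz(w,q['uv'],21),1))
    for q in nets.silhouettes(k,w): print(k,q['extent'],q['conf'])
```

```text
[505.5992452  250.70570108 230.48126223] [-1.96685586e-01  9.80466465e-01 -2.58947656e-04 -4.72884919e-04] [ 0.10468683 -0.8033859   0.48651618] 4.0667
sleeve_a_center [340.3 168.4] 0.59 [496.1 271.6  21. ]
sleeve_a_center [330.1, 152.7, 355.6, 183.4] 0.73
socket [359.8 214.7] 0.86 [533.3 310.3  21. ]
socket [348.7, 204.9, 369.5, 232.8] 0.9
socket [76.9, 265.8, 241.4, 351.1] 0.44
```

View pics/w1.png

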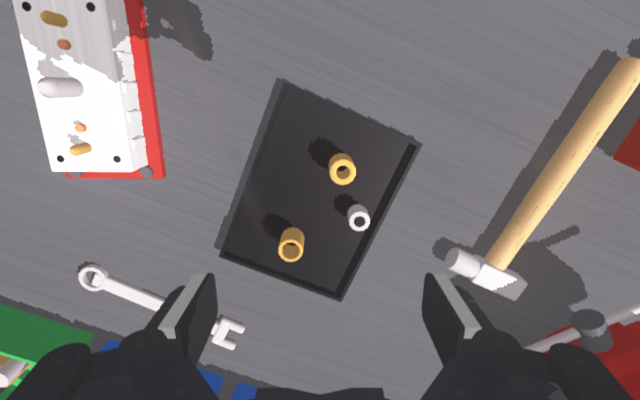

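Run:
```python
from h import *
w=optics.get_image('wrist'); crop(w,260,140,380,270,4.6,'w1c.png')
for z in (38,): print(np.round(onz(w,(291,249),z),1),np.round(onz(w,(342.5,172),z),1))
print(np.round(proj(w,[[590,253,38],[494,269,38]]),1))
```

```text
[588.9 251.4  38. ] [494.2 267.9  38. ]
[[292.1 250.5]
 [343.6 172.3]]
```

View pics/w1c.png

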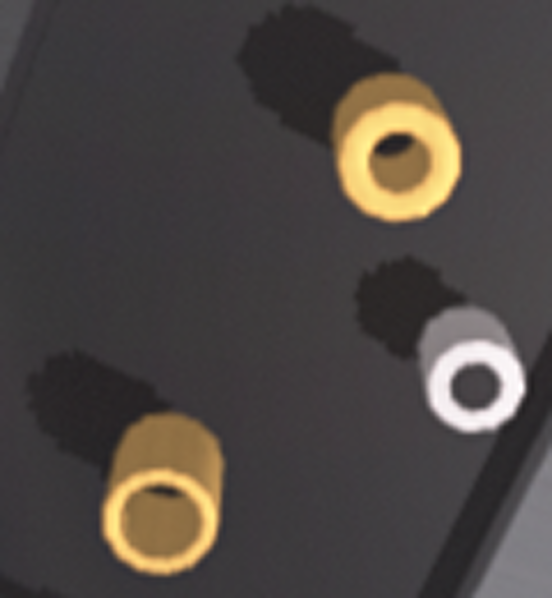

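The sleeve at wrist pixel (295,253), world about (590,253), has a thin rim, so it has the 19 mm bore. The one at (346,175) has a thick rim, so the 13 mm bore. I'll take the first.

Run:
```python
from h import *
w=optics.get_image('wrist')
print(np.round(onz(w,(295,253.3),38),1),np.round(onz(w,(346.5,174.8),38),1))
p=[onz(w,(260+u/4.6,140+v/4.6),38) for u,v in ((103,521),(219,521),(161,468),(161,574))]
print(np.round(p,1)); s=readout.read_state(); print(np.round(s['position'],1))
from scipy.spatial.transform import Rotation as Ro
print(np.round(Ro.from_quat(s['ee_rot']).as_matrix(),3))
```

```text
[592.1 257.   38. ] [495.4 272.6  38. ]
[[597.  244.9  38. ]
 [587.  269.   38. ]
 [579.9 252.2  38. ]
 [604.4 261.8  38. ]]
[505.2 247.9 231.8]
[[-0.924 -0.383  0.   ]
 [-0.383  0.924  0.   ]
 [-0.     0.    -1.   ]]
```

>>> move_arm(
  steps=[
    [1,86,6,-60,0,0,0],
    [1,86,6,-120,0,0,0],
    [1,86,6,-160,0,0,0],
    [1,86,6,-160,0,0,0],
    [1,86,6,-160,0,0,0],
  ],
)

```text
clock: 4.78
position: [590.2, 252.6, 66.3]
ee_rot: [-0.194, 0.981, -0.001, -0.003]
contact_force: [-1.0, -1.2, -0.4]
gripper_width: 85.5
```

Run:
```python
from h import *
w=optics.get_image('wrist'); cv2.imwrite('pics/w2.png',w['frame'])
s=readout.read_state(); print(s['position'],s['contact_force'])
```

```text
[589.33468357 251.79985845  63.29020372] [ 0.47358472  0.59523524 -3.36555129]
```

View pics/w2.png

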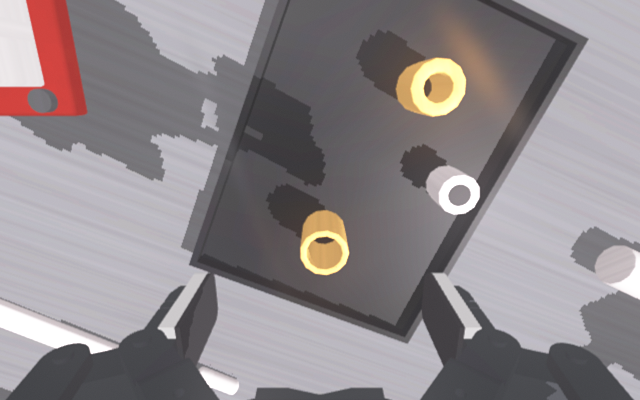

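Run:
```python
from h import *
from scipy.spatial.transform import Rotation as Ro
w=optics.get_image('wrist')
for i in range(2):
    s=readout.read_state(); print(np.round(s['position'],1),np.round(s['contact_force'],1),s['clock']); w=optics.get_image('wrist')
c=onz(w,(324.5,253.5),38); print(c)
T=Ro.from_quat(s['ee_rot']).as_matrix(); R=cv2.Rodrigues(np.array(w['rvec']))[0]; C=-R.T@np.array(w['tvec']).ravel()
print('cam-based tcp',C-T@[80.4,-.1,-143.4])
crop(w,285,190,365,290,5.5,'w2c.png')
```

```text
[589.6 252.3  66.5] [ 0.4 -0.3  0.5] 4.8833
[590.9 253.5  69.8] [-0.6  0.3  0.9] 4.9333
[594.34673257 258.03810021  38.        ]
cam-based tcp [590.9497169  253.47412508  69.79919961]
```

View pics/w2c.png

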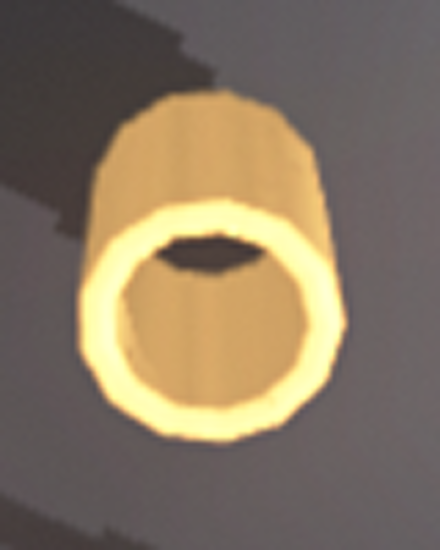

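>>> move_arm(
  steps=[
    [1,0,2,-35,0,0,0],
    [1,0,2,-61,0,0,0],
    [1,0,2,-61,0,0,0],
    [1,0,2,-61,0,0,0],
  ],
)

```text
clock: 5.32
position: [591.7, 257.2, 12.1]
ee_rot: [-0.196, 0.981, 0.0, 0.001]
contact_force: [-0.0, 0.2, 0.5]
gripper_width: 85.3
```

>>> move_arm(
  steps=[
    [-1,0,0,0,0,0,0],
    [-1,0,0,0,0,0,0],
    [-1,0,0,0,0,0,0],
    [-1,0,0,0,0,0,0],
    [-1,0,0,0,0,0,0],
  ],
)

```text
clock: 5.73
position: [591.9, 257.2, 11.4]
ee_rot: [-0.196, 0.981, 0.0, 0.001]
contact_force: [-3.8, 1.4, 14.7]
gripper_width: 25.6
```

>>> move_arm(
  steps=[
    [-1,0,0,0,0,0,0],
    [-1,0,0,0,0,0,0],
    [-1,0,0,0,0,0,0],
    [-1,0,0,0,0,0,0],
  ],
)

```text
clock: 6.07
position: [592.0, 257.2, 11.7]
ee_rot: [-0.196, 0.981, 0.0, 0.001]
contact_force: [-1.6, -1.3, 6.1]
gripper_width: 24.5
```

>>> move_arm(
  steps=[
    [-1,0,0,30,0,0,0],
    [-1,0,0,70,0,0,0],
    [-1,0,0,110,0,0,0],
    [-1,0,0,140,0,0,0],
    [-1,0,0,140,0,0,0],
  ],
)

```text
clock: 6.48
position: [595.2, 258.9, 158.7]
ee_rot: [-0.196, 0.981, 0.002, 0.007]
contact_force: [0.3, 0.4, -0.6]
gripper_width: 24.4
```

Run:
```python
from h import *
w=optics.get_image('wrist'); cv2.imwrite('pics/w3.png',w['frame'])
a=optics.get_image('side'); crop(a,200,190,330,310,4.6,'s3.png')
s=readout.read_state(); print(s['position'],s['contact_force'],s['gripper_width'])
```

```text
[591.67396921 257.32669343 151.78335101] [ 0.52753358 -0.10224554 -1.78135706] 24.977916193476695
```

View pics/w3.png

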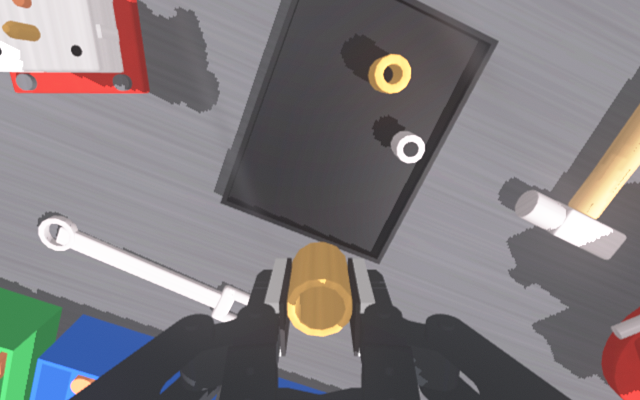

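View pics/s3.png

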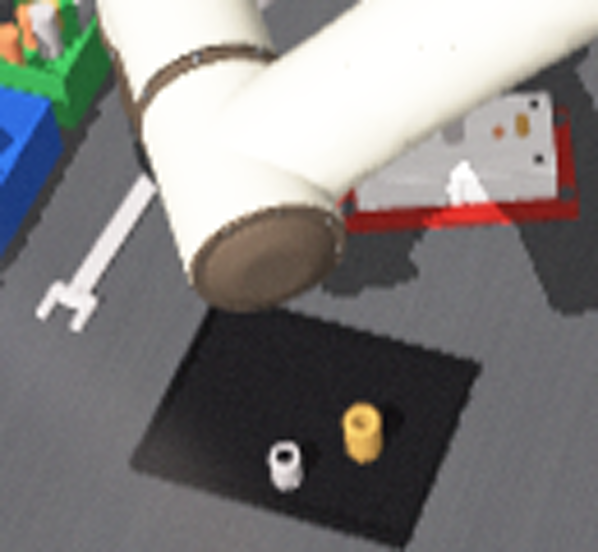

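>>> move_arm(
  steps=[
    [-1,-35,-212,20,0,0,0],
    [-1,-35,-212,20,0,0,0],
    [-1,-35,-212,20,0,0,0],
    [-1,-35,-212,20,0,0,0],
    [-1,-35,-212,20,0,0,0],
  ],
)

```text
clock: 7.0
position: [555.6, 50.3, 167.5]
ee_rot: [-0.196, 0.981, -0.0, -0.002]
contact_force: [0.0, 0.5, -0.1]
gripper_width: 24.4
```

>>> move_arm(
  steps=[
    [-1,0,-10,0,0,0,0],
    [-1,0,-10,0,0,0,0],
    [-1,0,-10,0,0,0,0],
    [-1,0,-10,0,0,0,0],
    [-1,0,-10,0,0,0,0],
  ],
)

```text
clock: 7.42
position: [557.6, 43.4, 168.7]
ee_rot: [-0.196, 0.981, -0.0, -0.001]
contact_force: [0.8, -1.2, -0.7]
gripper_width: 24.4
```

Run:
```python
from h import *
w=optics.get_image('wrist'); cv2.imwrite('pics/w4.png',w['frame'])
crop(w,200,60,420,240,3.6,'w4c.png')
s=readout.read_state(); print(s['position'],s['contact_force'],s['gripper_width'],s['clock'])
for k in ('seat','dowel_1'):
    for q in nets.tip_of(k,w): print(k,np.round(q['uv'],1),q['conf'],np.round(onz(w,q['uv'],46 if k=='seat' else 67),1))
```

```text
[557.61526302  43.4486156  168.86831259] [ 0.00698688 -0.52089899 -1.02279418] 24.531032315926534 7.4667
seat [320.9 135.9] 0.6 [514.5  27.   46. ]
seat [318.8 214.3] 0.44 [571.5  49.1  46. ]
dowel_1 [316.3  60. ] 0.78 [469.1   4.7  67. ]
dowel_1 [320.7 215. ] 0.61 [564.6  47.7  67. ]
```

View pics/w4.png

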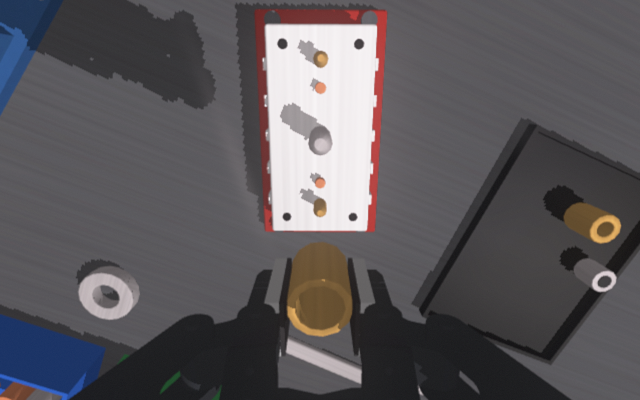

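View pics/w4c.png

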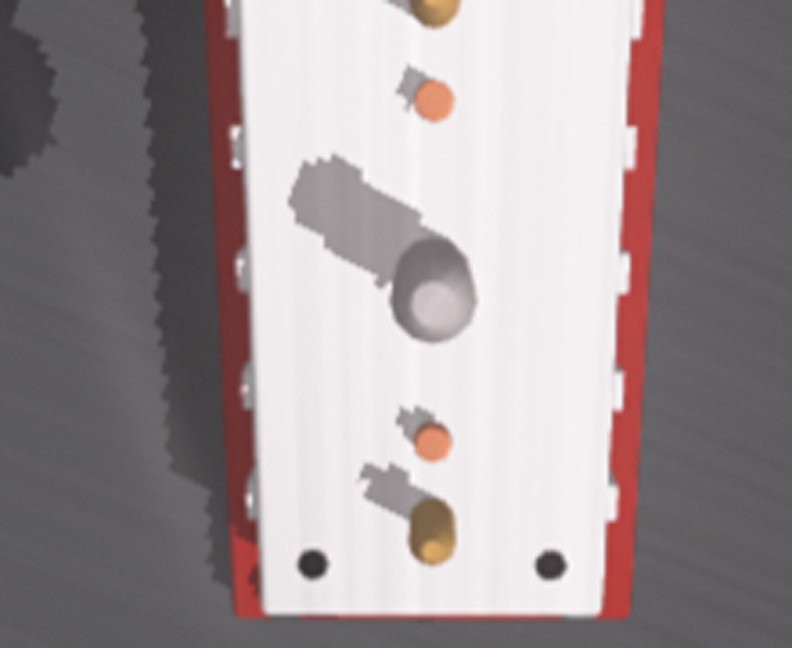

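Run:
```python
from h import *
w=optics.get_image('wrist'); crop(w,270,230,370,350,5,'w5c.png')
for n,uv,z in (('pin',(321.0,144),84),('sp1',(320.2,182.5),52),('sp2',(320.6,87.8),52),('dn',(320,213),67),('df',(321,61),67),('slv',(319.5,307),196.7)): print(n,np.round(onz(w,uv,z),1))
```

```text
pin [514.9  26.9  84. ]
sp1 [546.1  39.5  52. ]
sp2 [483.7  13.7  52. ]
dn [563.7  46.6  67. ]
df [468.6   7.6  67. ]
slv [556.   42.7 196.7]
```

View pics/w5c.png

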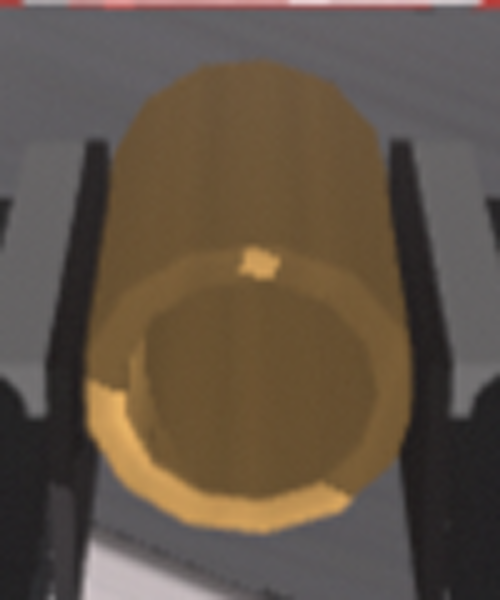

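>>> move_arm(
  steps=[
    [-1,0,0,-40,0,0,0],
    [-1,0,0,-75,0,0,0],
    [-1,0,0,-90,0,0,0],
    [-1,0,0,-90,0,0,0],
    [-1,0,0,-90,0,0,0],
  ],
)

```text
clock: 8.03
position: [557.8, 42.6, 79.4]
ee_rot: [-0.196, 0.981, -0.0, -0.0]
contact_force: [0.1, -0.1, 1.0]
gripper_width: 24.9
```

Run:
```python
from h import *
for i in range(3): w=optics.get_image('wrist')
cv2.imwrite('pics/w6.png',w['frame'])
crop(w,240,60,400,350,2,'w6c.png');
a=optics.get_image('side'); crop(a,240,170,360,270,5,'s6.png')
s=readout.read_state(); print(s['position'],s['contact_force'],s['gripper_width'],s['clock'])
```

```text
[558.60178746  42.70050141  81.17491498] [ 0.28099733  0.28214924 -1.0783726 ] 24.518373585668922 8.2333
```

View pics/w6c.png

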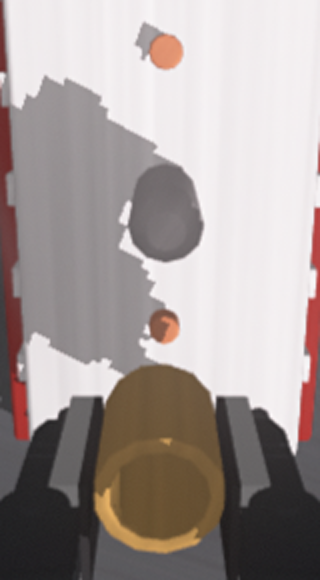

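View pics/s6.png

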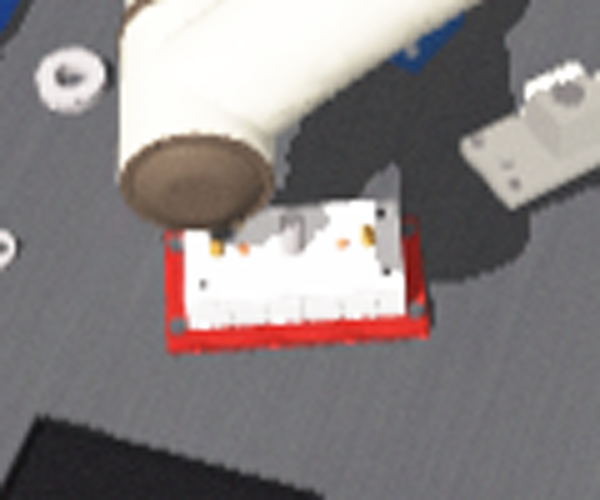

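Run:
```python
from h import *
w=optics.get_image('wrist')
im=w['frame'][130:200,290:355]; im=np.clip((im.astype(float)-60)*2.2,0,255).astype(np.uint8)
cv2.imwrite('pics/w7.png',cv2.resize(im,None,fx=9,fy=8.5,interpolation=cv2.INTER_CUBIC))
im=w['frame'][270:345,280:360]; 
cv2.imwrite('pics/w7b.png',cv2.resize(im,None,fx=8,fy=8,interpolation=cv2.INTER_CUBIC))
```

```text
(no output)
```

View pics/w7.png

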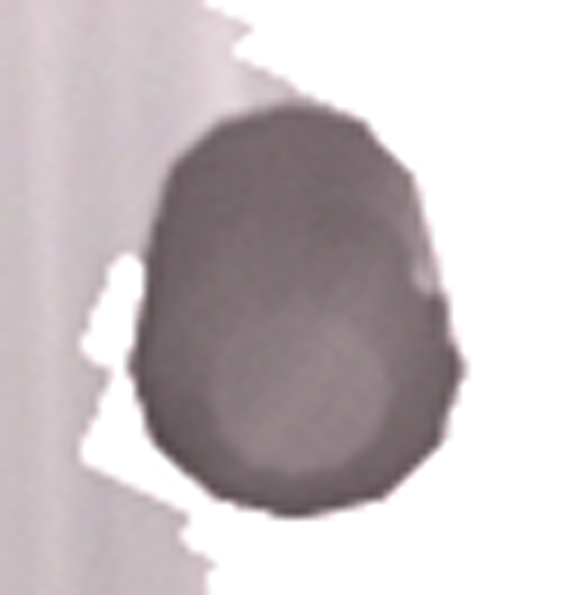

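View pics/w7b.png

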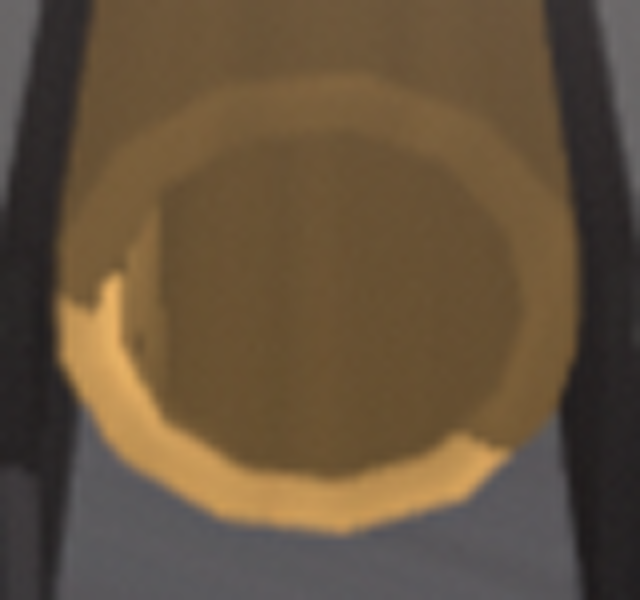

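Run:
```python
from h import *
from scipy.spatial.transform import Rotation as Ro
P=[];D=[]
for i in range(6):
    w=optics.get_image('wrist'); s=readout.read_state(); P.append(s['position'])
    R=cv2.Rodrigues(np.array(w['rvec']))[0]; 
    pin=onz(w,(323.4,175.3),84); sl=onz(w,(319.75,307.9),s['position'][2]+27.7)
    D.append(np.r_[pin-sl,pin,sl])
print(np.round(P,1)); print(np.round(D,1)); T=Ro.from_quat(s['ee_rot']).as_matrix()
m=np.mean(D,0); print(m, 'tool frame',T.T@m[:3])
print('rim depth',(R@m[6:]+np.array(w['tvec']).ravel())[2])
```

```text
[[558.3  42.5  80.8]
 [558.1  42.4  80.6]
 [557.9  42.4  80.4]
 [557.8  42.3  80.2]
 [557.8  42.3  80. ]
 [557.7  42.2  79.9]]
[[-42.3 -16.  -24.5 514.8  26.3  84.  557.1  42.3 108.5]
 [-42.4 -16.  -24.3 514.5  26.2  84.  556.9  42.2 108.3]
 [-42.4 -16.  -24.1 514.3  26.1  84.  556.7  42.1 108.1]
 [-42.5 -16.  -23.9 514.1  26.   84.  556.6  42.  107.9]
 [-42.5 -16.  -23.7 514.   26.   84.  556.5  42.  107.7]
 [-42.5 -16.  -23.6 513.9  25.9  84.  556.4  42.  107.6]]
[-42.42837701 -15.99682047 -24.03522752 514.27927817  26.09395971
  84.         556.70765517  42.09078018 108.03522752] tool frame [45.32849246  1.50543794 24.01705707]
rim depth 134.45813659103314
```

>>> move_arm(
  steps=[
    [-1,0,0,28,0,0,0],
    [-1,0,0,28,0,0,0],
    [-1,-43.5,-16.2,28,0,0,0],
    [-1,-43.5,-16.2,28,0,0,0],
    [-1,-43.5,-16.2,28,0,0,0],
  ],
)

```text
clock: 9.0
position: [511.3, 25.0, 107.4]
ee_rot: [-0.195, 0.981, 0.0, -0.001]
contact_force: [0.3, -0.2, -1.1]
gripper_width: 24.4
```

Run:
```python
from h import *
for i in range(3): w=optics.get_image('wrist')
cv2.imwrite('pics/w8.png',w['frame']); crop(w,260,60,380,350,2,'w8c.png')
a=optics.get_image('side'); crop(a,240,170,360,270,5,'s8.png')
s=readout.read_state(); print(s['position'],s['contact_force'],s['gripper_width'],s['clock'])
```

```text
[515.21948785  26.45149571 107.96835551] [ 0.03994516 -0.97132729 -1.12024092] 24.417257521033594 9.2
```

View pics/w8.png

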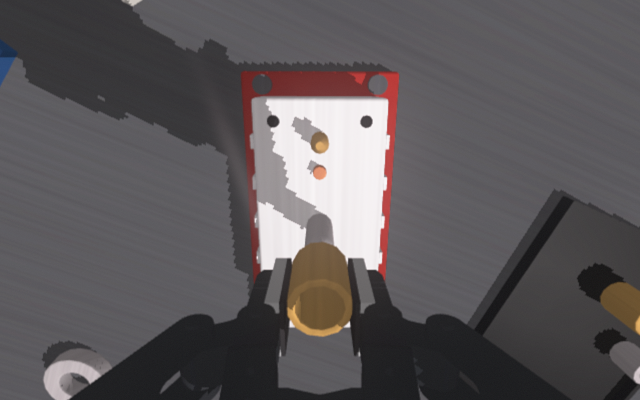

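View pics/s8.png

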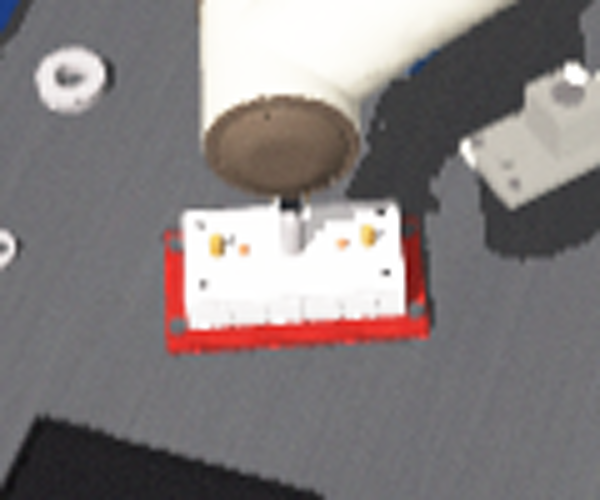

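>>> move_arm(
  steps=[
    [-1,0,0,-10,0,0,0],
    [-1,0,0,-18,0,0,0],
    [-1,0,0,-23,0,0,0],
    [-1,0,0,-23,0,0,0],
  ],
)

```text
clock: 9.53
position: [514.1, 26.0, 82.9]
ee_rot: [-0.196, 0.981, -0.0, -0.001]
contact_force: [0.6, -0.1, -1.5]
gripper_width: 24.3
```

Run:
```python
from h import *
for i in range(2): w=optics.get_image('wrist')
crop(w,260,60,380,350,2,'w9c.png')
s=readout.read_state(); print(s['position'],s['contact_force'],s['wrist_torque'],s['gripper_width'],s['clock'])
```

```text
[514.11202409  26.03999726  83.97548411] [ 0.57359201 -0.01211276 -1.05902636] [ 0.00935124 -0.15651302  0.05888517] 24.84548863267809 9.6333
```

View pics/w9c.png

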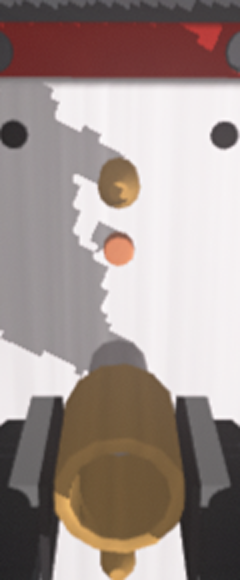

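>>> move_arm(
  steps=[
    [-1,0,0,-4,0,0,0],
    [-1,0,0,-8,0,0,0],
    [-1,0,0,-8,0,0,0],
  ],
)

```text
clock: 9.88
position: [514.2, 26.1, 76.1]
ee_rot: [-0.196, 0.981, 0.0, 0.0]
contact_force: [1.2, -0.6, -1.8]
gripper_width: 24.6
```

Run:
```python
from h import *
for i in range(2): w=optics.get_image('wrist')
crop(w,260,230,380,350,5,'w10c.png')
s=readout.read_state(); print(s['position'],s['contact_force'],s['wrist_torque'],s['gripper_width'],s['clock'])
```

```text
[514.17248647  26.07846787  76.52662647] [ 1.14794015  0.26360702 -0.57041061] [ 0.02993285 -0.22289435  0.02788272] 24.528779845706424 9.9833
```

View pics/w10c.png

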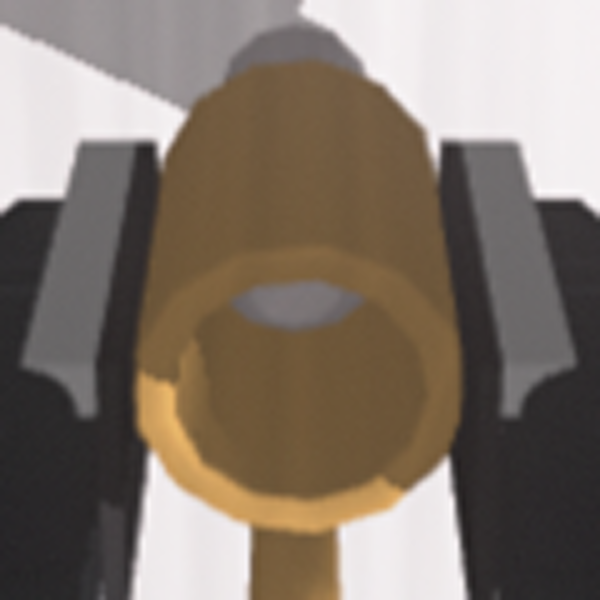

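>>> move_arm(
  steps=[
    [-1,0.5,0,-6,0,0,0],
    [-1,0.5,0,-12,0,0,0],
    [-1,0.5,0,-17,0,0,0],
    [-1,0.5,0,-17,0,0,0],
  ],
)

```text
clock: 10.32
position: [514.2, 25.9, 58.4]
ee_rot: [-0.196, 0.981, -0.0, -0.001]
contact_force: [0.9, 0.2, -0.9]
gripper_width: 24.4
```

>>> move_arm(
  steps=[
    [-1,0,0,-3,0,0,0],
    [-1,0,0,-6,0,0,0],
    [-1,0,0,-6,0,0,0],
  ],
)

```text
clock: 10.57
position: [514.5, 26.0, 53.7]
ee_rot: [-0.196, 0.981, -0.0, -0.0]
contact_force: [-0.8, -0.3, 1.1]
gripper_width: 24.2
```

Run:
```python
from h import *
for i in range(2): w=optics.get_image('wrist')
crop(w,260,230,380,350,5,'w11c.png')
s=readout.read_state(); print(s['position'],s['contact_force'],s['wrist_torque'],s['gripper_width'],s['clock'])
```

```text
[514.53190768  26.03048701  53.7310773 ] [-0.08046073  0.17446808  1.7245632 ] [0.01741202 0.16216113 0.00960521] 24.242070378075947 10.6667
```

View pics/w11c.png

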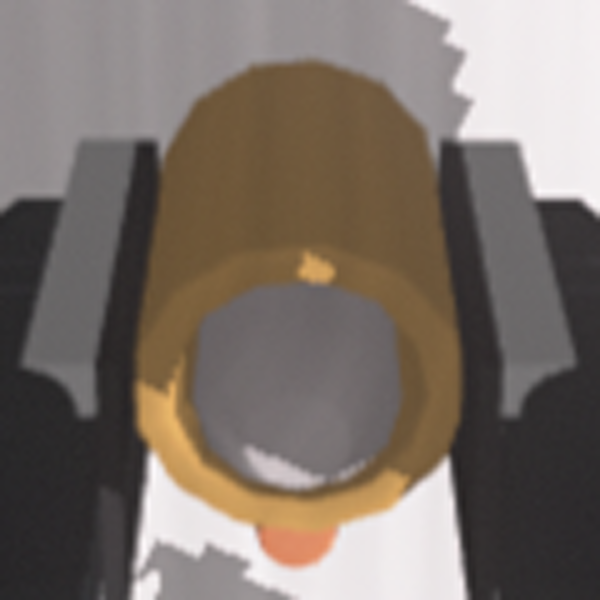

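>>> move_arm(
  steps=[
    [-1,0,0,-1.5,0,0,0],
    [-1,0,0,-1.5,0,0,0],
  ],
)

```text
clock: 10.83
position: [514.6, 26.0, 53.6]
ee_rot: [-0.196, 0.981, -0.0, -0.0]
contact_force: [-2.8, 1.4, 11.6]
gripper_width: 24.8
```

>>> move_arm(
  steps=[
    [1,0,0,0,0,0,0],
    [1,0,0,0,0,0,0],
    [1,0,0,0,0,0,0],
    [1,0,0,0,0,0,0],
    [1,0,0,0,0,0,0],
  ],
)

```text
clock: 11.25
position: [514.5, 26.0, 51.8]
ee_rot: [-0.196, 0.981, -0.0, -0.0]
contact_force: [-0.0, 0.9, -1.0]
gripper_width: 82.8
```

>>> move_arm(
  steps=[
    [1,0,0,30,0,0,0],
    [1,0,0,70,0,0,0],
    [1,0,0,110,0,0,0],
    [1,50,20,130,0,0,0],
    [1,50,20,130,0,0,0],
  ],
)

```text
clock: 11.67
position: [569.3, 47.3, 187.4]
ee_rot: [-0.196, 0.981, 0.0, 0.006]
contact_force: [0.6, 0.5, -0.3]
gripper_width: 85.1
```

Run:
```python
from h import *
for i in range(3): w=optics.get_image('wrist')
cv2.imwrite('pics/w12.png',w['frame']); crop(w,240,60,400,260,3,'w12c.png')
s=readout.read_state(); print(s['position'],s['contact_force'],s['wrist_torque'],s['gripper_width'],s['clock'])
```

```text
[565.11347881  46.43864132 182.02596054] [-0.98911224 -0.35100442 -0.78834845] [-0.01983665  0.03553438 -0.03462308] 85.41654959143662 11.8167
```

View pics/w12c.png

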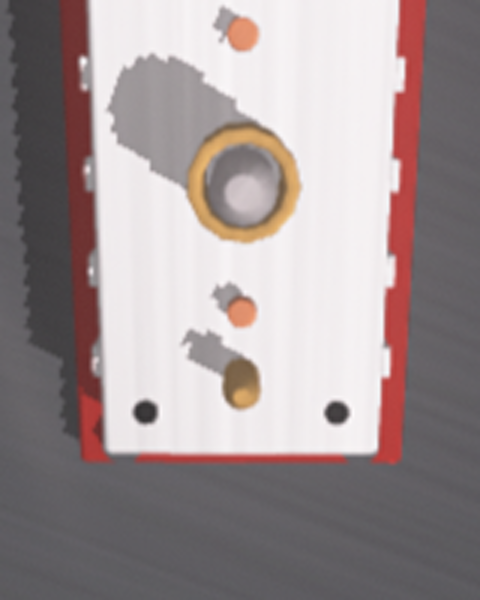

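>>> move_arm(
  steps=[
    [1,2,-150,20,0,0,-0.345],
    [1,2,-150,20,0,0,-0.345],
    [1,2,-150,20,0,0,-0.345],
    [1,2,-150,20,0,0,-0.345],
    [1,2,-150,20,0,0,-0.345],
  ],
)

```text
clock: 12.23
position: [565.0, -108.2, 201.5]
ee_rot: [-0.022, 1.0, -0.0, -0.001]
contact_force: [0.0, 0.9, 0.3]
gripper_width: 85.5
```

>>> move_arm(
  steps=[
    [1,2,-147,0,0,0,-0.345],
    [1,2,-147,0,0,0,-0.345],
    [1,2,-147,0,0,0,-0.345],
    [1,2,-147,0,0,0,-0.345],
    [1,2,-147,0,0,0,-0.345],
  ],
)

```text
clock: 12.65
position: [566.8, -254.4, 200.1]
ee_rot: [0.15, 0.989, -0.0, -0.002]
contact_force: [-0.3, -0.6, -0.3]
gripper_width: 85.4
```

Run:
```python
from h import *
for i in range(4): w=optics.get_image('wrist')
cv2.imwrite('pics/w13.png',w['frame'])
s=readout.read_state(); print(s['position'],s['ee_rot'],s['contact_force'],s['gripper_width'],s['clock'])
for k in ('cover_center','cover_hole_1','spray_can'):
    for q in nets.tip_of(k,w): print(k,np.round(q['uv'],1),q['conf'],np.round(onz(w,q['uv'],{'cover_center':26,'cover_hole_1':0,'spray_can':0}[k]),1))
```

```text
[ 567.90149868 -249.86722755  201.3704411 ] [ 1.47120306e-01  9.89118145e-01  2.09769217e-04 -9.30720595e-04] [ 0.61208276 -0.11534166 -0.41920264] 85.20530745626095 12.85
cover_center [322.2 163.9] 0.95 [ 554.2 -243.1   26. ]
cover_hole_1 [318.7 211.5] 0.83 [ 605.3 -262.     0. ]
cover_hole_1 [323.3 100.9] 0.82 [ 503.1 -226.3    0. ]
cover_hole_1 [495.2 281. ] 0.35 [ 737.9 -101.9    0. ]
spray_can [305.7 311.1] 0.71 [ 713.8 -310.5    0. ]
```

View pics/w13.png

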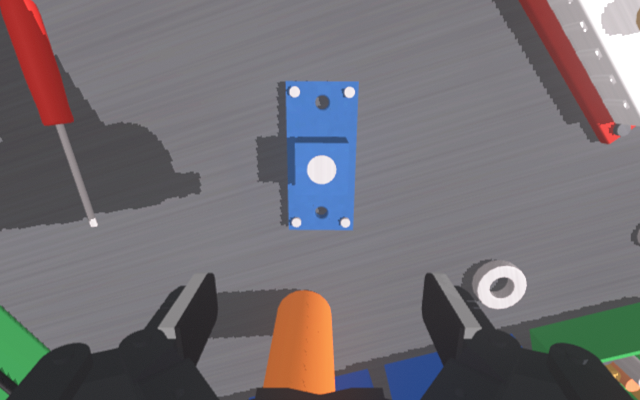

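Run:
```python
from h import *
from scipy.spatial.transform import Rotation as Ro
w=optics.get_image('wrist'); crop(w,270,70,380,240,3.5,'w13c.png')
s=readout.read_state(); T=Ro.from_quat(s['ee_rot']).as_matrix()
a,b=onz(w,(322.3,102),12),onz(w,(321.5,212.3),12); c=onz(w,(321.5,170),52)
print(a,b,(a+b)/2,np.linalg.norm(a-b),np.degrees(np.arctan2((b-a)[1],(b-a)[0])),c)
print(T[:,0],np.degrees(np.arctan2(-T[1,0],-T[0,0])),s['position'], s['joints'])
print(T.T@(c-s['position']),T.T@((a+b)/2-s['position']))
```

```text
[ 504.85680719 -226.98926215   12.        ] [ 604.84797434 -257.83919046   12.        ] [ 554.85239076 -242.4142263    12.        ] 104.64201635204662 -17.14638256479206 [ 555.42477788 -243.26167711   52.        ]
[-9.56993111e-01  2.90110631e-01  8.67965135e-05] -16.864579534845422 [ 568.70772399 -249.71436891  202.21676083] [-1.53580657e-01  3.98814450e-01 -4.53210426e-02 -9.07925972e-05
 -1.12673688e+00 -1.71151910e+00]
[ 14.57064411   2.31106628 150.2181894 ] [ 15.36079727   2.95319498 190.21830351]
```

View pics/w13c.png

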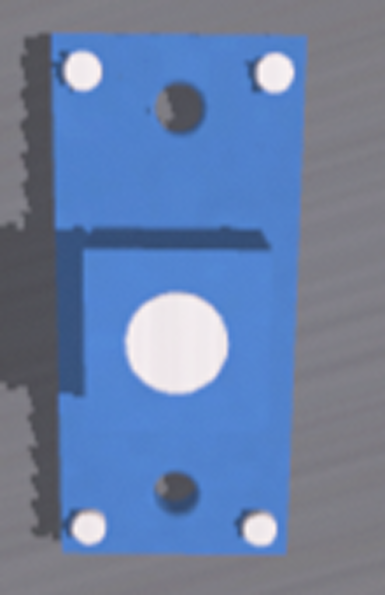

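>>> move_arm(
  steps=[
    [1,-13.5,6.7,-40,0,0,-0.005],
    [1,-13.5,6.7,-80,0,0,-0.005],
    [1,-13.5,6.7,-115,0,0,-0.005],
    [1,-13.5,6.7,-125,0,0,-0.005],
    [1,-13.5,6.7,-125,0,0,-0.005],
  ],
)

```text
clock: 13.47
position: [553.3, -243.3, 74.3]
ee_rot: [0.15, 0.989, 0.0, -0.003]
contact_force: [0.3, 0.9, 0.4]
gripper_width: 85.5
```

Run:
```python
from h import *
from scipy.spatial.transform import Rotation as Ro
for i in range(6): w=optics.get_image('wrist')
cv2.imwrite('pics/w14.png',w['frame'])
s=readout.read_state(); T=Ro.from_quat(s['ee_rot']).as_matrix(); print(s['position'],s['clock'])
im=w['frame'].astype(int); m=(im.min(2)>200).astype(np.uint8)
n,l,st,c=cv2.connectedComponentsWithStats(m)
for i in range(1,n):
    if st[i,4]>40: print(st[i],c[i],T.T@(onz(w,c[i],52)-s['position']))
```

```text
[ 556.63394211 -244.49533932   79.47282856] 13.7667
[268 107  16  17 212] [275.42924528 114.77830189] [ 67.6901021  -20.07216622  27.16178008]
[354 107  16  17 207] [361.09178744 115.10144928] [67.54573282 19.6259743  27.17873359]
[305 221  34  16 333] [320.91291291 228.08708709] [11.09740962  1.09084568 27.42386594]
[276 297  13  12 130] [282.07692308 302.52307692] [-33.24092994 -20.30398453  27.6136014 ]
[348 297  13  12 122] [353.98360656 302.80327869] [-33.45443505  19.45360328  27.63088888]
```

View pics/w14.png

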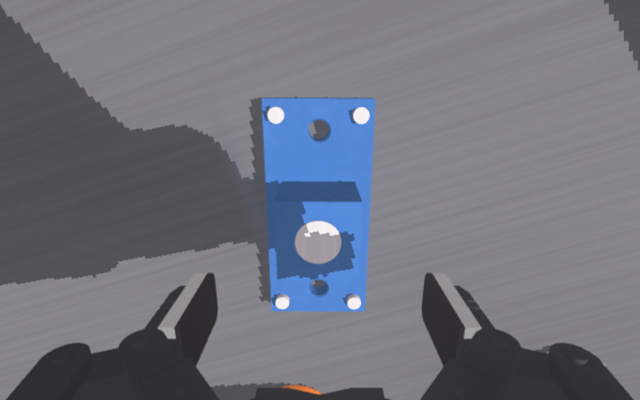

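Run:
```python
from h import *
from scipy.spatial.transform import Rotation as Ro
w=optics.get_image('wrist')
s=readout.read_state(); T=Ro.from_quat(s['ee_rot']).as_matrix(); print(s['position'])
f=lambda uv,z:np.round(T.T@(onz(w,uv,z)-s['position']),1)
print(f((318,242),52),f((319.5,129.5),12),f((319,287),12))
print([f(u,14) for u in ((275.4,114.8),(361.1,115.1),(282.1,302.5),(354,302.8))])
```

```text
[ 556.31287463 -244.46132714   79.17414297]
[ 3.4 -0.4 27.2] [56.5  0.4 67. ] [-47.5   0.1  67.4]
[array([ 65. , -24.5,  64.9]), array([64.8, 24. , 64.9]), array([-58.2, -24.8,  65.4]), array([-58.5,  23.7,  65.4])]
```

>>> move_arm(
  steps=[
    [1,-3.8,1.2,-30,0,0,0],
    [1,-3.8,1.2,-55,0,0,0],
    [1,-3.8,1.2,-62,0,0,0],
    [1,-3.8,1.2,-62,0,0,0],
    [1,-3.8,1.2,-62,0,0,0],
  ],
)

```text
clock: 14.23
position: [552.2, -243.4, 16.0]
ee_rot: [0.15, 0.989, -0.0, 0.001]
contact_force: [0.4, -0.4, -0.1]
gripper_width: 85.4
```

>>> move_arm(
  steps=[
    [-1,0,0,0,0,0,0],
    [-1,0,0,0,0,0,0],
    [-1,0,0,0,0,0,0],
    [-1,0,0,0,0,0,0],
    [-1,0,0,0,0,0,0],
  ],
)

```text
clock: 14.65
position: [552.3, -243.3, 16.5]
ee_rot: [0.15, 0.989, -0.0, 0.001]
contact_force: [-1.2, -0.0, 5.6]
gripper_width: 43.6
```

>>> move_arm(
  steps=[
    [-1,0,0,0,0,0,0],
    [-1,0,0,0,0,0,0],
    [-1,0,0,0,0,0,0],
  ],
)

```text
clock: 14.9
position: [552.3, -243.3, 16.5]
ee_rot: [0.15, 0.989, -0.0, 0.001]
contact_force: [-0.9, -0.7, 6.4]
gripper_width: 43.2
```

Run:
```python
from h import *
for i in range(2): w=optics.get_image('wrist')
cv2.imwrite('pics/w15.png',w['frame'])
s=readout.read_state(); print(s['position'],s['contact_force'],s['gripper_width'],s['clock'])
```

```text
[ 552.26102709 -243.33160006   16.52173236] [0.0279388  0.55242637 6.64602409] 43.14698692657226 15.0
```

View pics/w15.png

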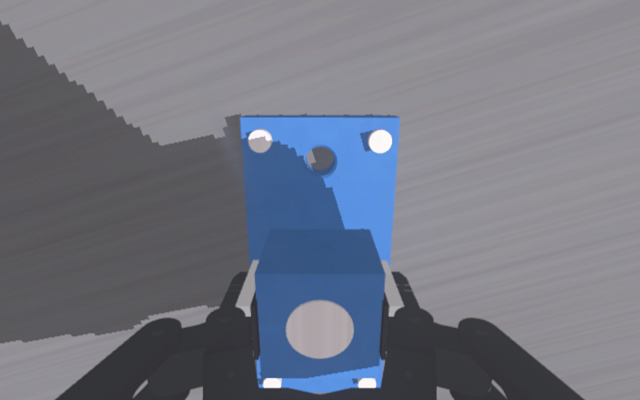

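>>> move_arm(
  steps=[
    [-1,0,0,20,0,0,0],
    [-1,0,0,55,0,0,0],
    [-1,0,0,95,0,0,0],
    [-1,0,0,135,0,0,0],
    [-1,0,0,135,0,0,0],
  ],
)

```text
clock: 15.42
position: [555.8, -244.5, 158.6]
ee_rot: [0.149, 0.989, -0.001, 0.008]
contact_force: [2.2, 0.0, -2.2]
gripper_width: 43.0
```

Run:
```python
from h import *
for i in range(2): w=optics.get_image('wrist')
cv2.imwrite('pics/w16.png',w['frame'])
s=readout.read_state(); print(s['position'],s['contact_force'],s['gripper_width'],s['clock'])
```

```text
[ 551.36970063 -242.65575962  150.99124435] [-0.73590323  0.4347283  -5.82655808] 43.09345154423928 15.5167
```

View pics/w16.png

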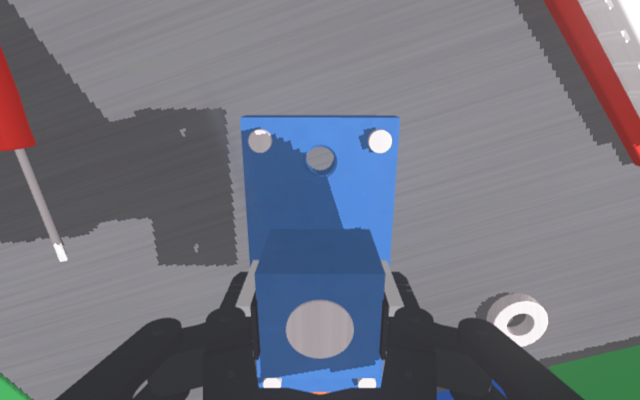

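>>> move_arm(
  steps=[
    [-1,41,160,0,0,0,0.345],
    [-1,41,160,0,0,0,0.345],
    [-1,41,160,0,0,0,0.345],
    [-1,41,160,0,0,0,0.345],
    [-1,41,160,0,0,0,0.345],
  ],
)

```text
clock: 15.93
position: [592.3, -76.9, 146.8]
ee_rot: [-0.025, 1.0, 0.001, -0.002]
contact_force: [-0.2, -1.5, -5.0]
gripper_width: 43.4
```

>>> move_arm(
  steps=[
    [-1,41,159,0,0,0,0.345],
    [-1,41,159,0,0,0,0.345],
    [-1,41,159,0,0,0,0.345],
    [-1,41,159,0,0,0,0.345],
    [-1,41,159,0,0,0,0.345],
  ],
)

```text
clock: 16.35
position: [633.6, 82.3, 146.3]
ee_rot: [-0.196, 0.981, 0.001, -0.001]
contact_force: [1.3, -0.5, -3.4]
gripper_width: 43.2
```

Run:
```python
from h import *
for i in range(8): w=optics.get_image('wrist')
cv2.imwrite('pics/w17.png',w['frame']); crop(w,240,0,400,130,5,'w17c.png')
s=readout.read_state(); print(s['position'],s['ee_rot'],s['contact_force'],s['gripper_width'],s['clock'])
np.savez('w17.npz',**{k:w[k] for k in('fx','fy','cx','cy','rvec','tvec','frame')},pos=s['position'],rot=s['ee_rot'])
```

```text
[632.8330799   74.61509077 149.66019945] [-1.92239495e-01  9.81347864e-01 -1.49433486e-05 -5.88663164e-04] [-0.34160206 -1.15280115 -3.66637725] 43.28548474449468 16.75
```

View pics/w17.png

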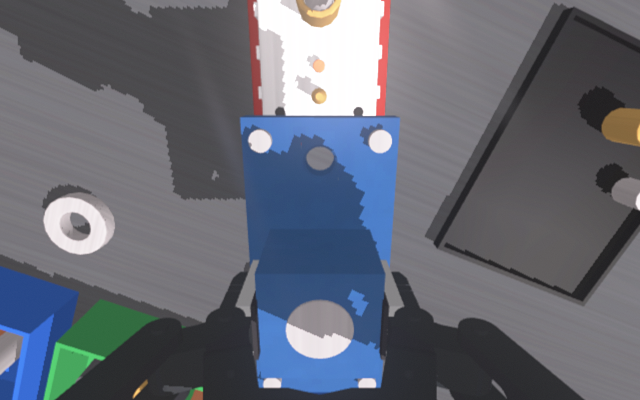

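View pics/w17c.png

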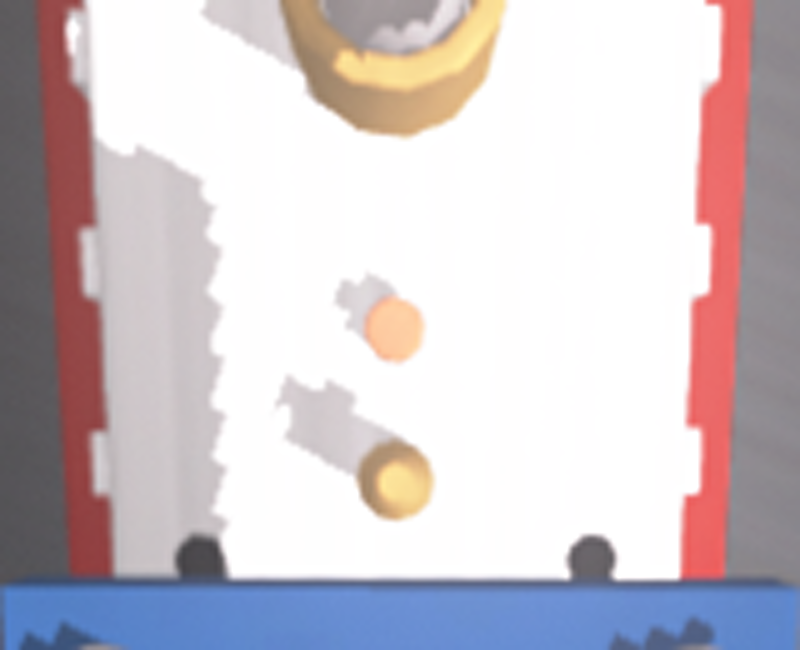

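Run:
```python
from h import *
from scipy.spatial.transform import Rotation as Ro
w=optics.get_image('wrist'); s=readout.read_state(); print(s['position'])
T=Ro.from_quat(s['ee_rot']).as_matrix(); tz=s['position'][2]
crop(w,295,135,345,180,12,'w17h.png')
d=onz(w,(319.6,96.6),67); sp=onz(w,(319,65.6),52); h=onz(w,(320,158),tz-4.5)
ang=np.radians(22.4); ex=np.array([np.cos(ang),np.sin(ang),0])
print('seat from d',d-52*ex,'sp',sp-34*ex)
for n,X in (('d',d),('sp',sp),('h',h)): print(n,np.round(X,1),np.round(T.T@(X-s['position']),2))
print(np.degrees(np.arctan2(-T[1,0],-T[0,0])))
sc=[T.T@(onz(w,u,tz-2.5)-s['position']) for u in ((260,141),(380,141))]; print(np.round(sc,1))
d1=onz(w,(297,33),46)
```

```text
[632.99725821  74.76257878 149.94141533]
seat from d [515.41654727  26.99943102  67.        ] sp [515.26442964  26.64492459  52.        ]
d [563.5  46.8  67. ] [74.86  0.34 82.98]
sp [546.7  39.6  52. ] [93.13 -0.   97.99]
h [584.4  55.3 145.4] [52.36  0.33  4.53]
22.174617438213627
[[ 59.7 -23.9   2.5]
 [ 59.7  24.6   2.5]]
```

View pics/w17h.png

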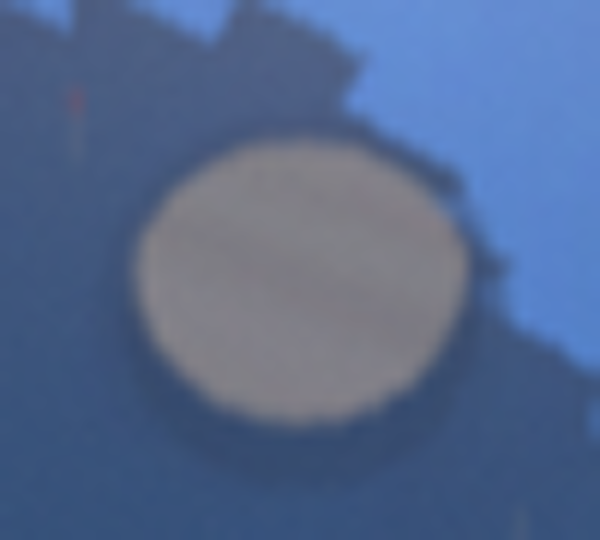

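>>> move_arm(
  steps=[
    [-1,-117.8,-48.6,0,0,0,0.004],
    [-1,-117.8,-48.6,0,0,0,0.004],
    [-1,-117.8,-48.6,0,0,0,0.004],
    [-1,-117.8,-48.6,0,0,0,0.004],
    [-1,-117.8,-48.6,-25,0,0,0.004],
  ],
)

```text
clock: 17.22
position: [516.3, 26.3, 129.9]
ee_rot: [-0.195, 0.981, 0.0, 0.005]
contact_force: [3.6, 0.7, -2.5]
gripper_width: 43.3
```

>>> move_arm(
  steps=[
    [-1,0,0,-15,0,0,0],
    [-1,0,0,-15,0,0,0],
    [-1,0,0,-15,0,0,0],
  ],
)

```text
clock: 17.47
position: [515.4, 26.8, 110.2]
ee_rot: [-0.195, 0.981, -0.0, -0.0]
contact_force: [1.0, -0.8, -4.0]
gripper_width: 43.2
```

Run:
```python
from h import *
for i in range(6): w=optics.get_image('wrist')
cv2.imwrite('pics/w18.png',w['frame']); crop(w,290,70,350,190,5,'w18c.png')
a=optics.get_image('side'); crop(a,240,150,360,270,5,'s18.png')
s=readout.read_state(); print(s['position'],s['ee_rot'],s['contact_force'],s['gripper_width'],s['clock'])
```

```text
[515.98753185  27.54239913 110.77012863] [-1.95179934e-01  9.80767218e-01  9.40668626e-05  6.69268695e-04] [ 0.50781375 -0.00640677 -3.34039102] 43.26836868249099 17.8167
```

View pics/w18.png

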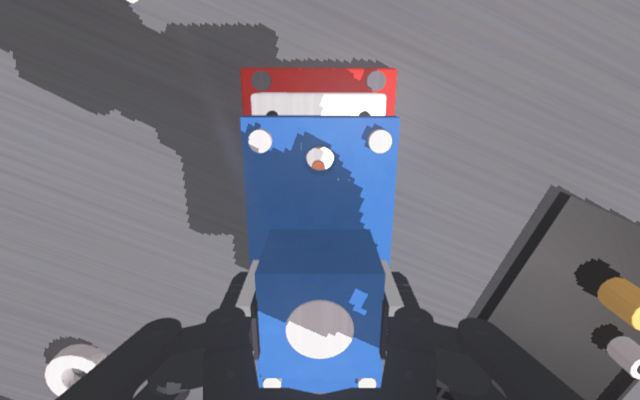

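View pics/s18.png

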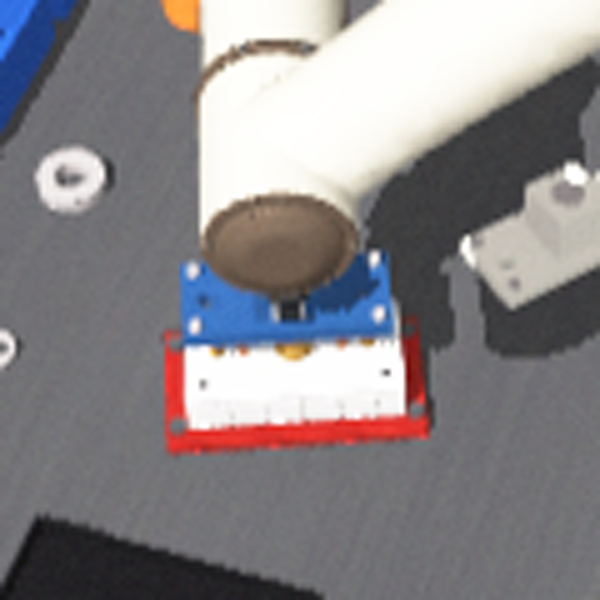

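Run:
```python
from h import *
w=optics.get_image('wrist'); s=readout.read_state(); print(s['position'])
crop(w,300,140,340,180,14,'w18h.png')
ang=np.radians(22.4); ex=np.array([np.cos(ang),np.sin(ang),0]); ey=np.array([-ex[1],ex[0],0])
S=np.array([515.2,26.7,46])
print('pred sp',proj(w,[S-34*ex+[0,0,6]]),'edge of base/housing corners',proj(w,[S-75*ex+38*ey,S-75*ex-38*ey]),proj(w,[S-75*ex+38*ey-[0,0,0]]))
crop(w,235,60,405,125,4.5,'w18e.png')
print(onz(w,(319,165.5),52))
```

```text
[515.83885533  27.5041924  110.61417019]
pred sp [[318.33776289 169.4537908 ]] edge of base/housing corners [[386.87778804  94.76074227]
 [249.91957234  94.50790597]] [[386.87778804  94.76074227]]
[481.4844352   13.21144285  52.        ]
```

View pics/w18h.png

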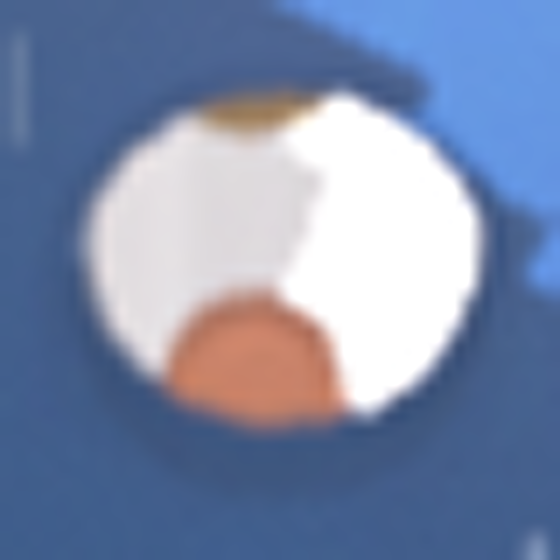

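View pics/w18e.png

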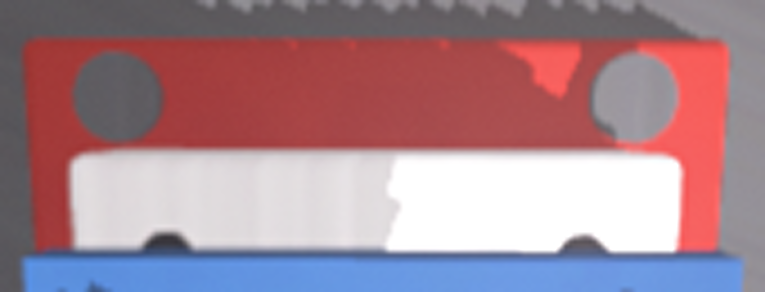

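>>> move_arm(
  steps=[
    [-1,-1.3,-1.5,-10,0,0,0],
    [-1,-1.3,-1.5,-20,0,0,0],
    [-1,-1.3,-1.5,-23,0,0,0],
    [-1,-1.3,-1.5,-23,0,0,0],
  ],
)

```text
clock: 18.2
position: [513.4, 25.6, 85.9]
ee_rot: [-0.195, 0.981, -0.0, -0.001]
contact_force: [-0.1, -0.6, -4.3]
gripper_width: 43.3
```

Run:
```python
from h import *
for i in range(4): w=optics.get_image('wrist')
crop(w,300,140,340,180,14,'w19h.png'); crop(w,235,60,405,175,4.5,'w19e.png')
s=readout.read_state(); print(s['position'],s['ee_rot'],s['contact_force'],s['wrist_torque'],s['gripper_width'],s['clock'])
```

```text
[514.66016431  26.00207073  87.46312605] [-1.95254075e-01  9.80752607e-01 -1.91152790e-05  4.11054717e-04] [-0.04309478  0.06459223 -3.88378286] [-0.0027739  -0.00670085 -0.00710184] 43.674615320415 18.4
```

View pics/w19h.png

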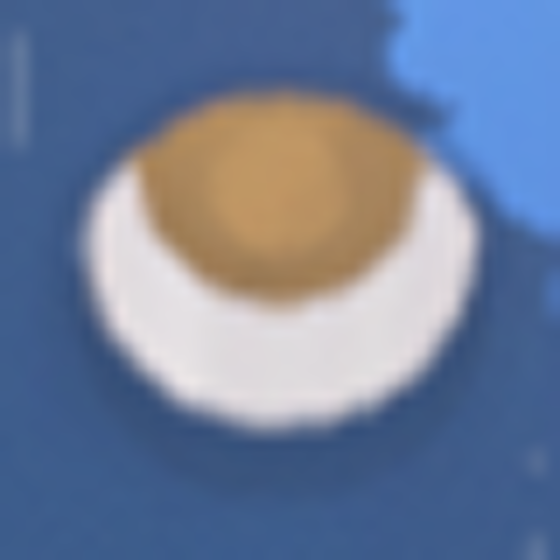

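View pics/w19e.png

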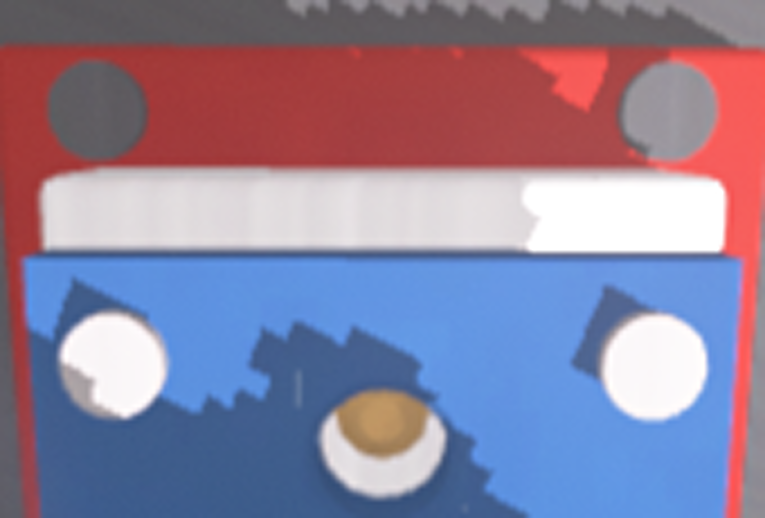

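>>> move_arm(
  steps=[
    [-1,-0.9,-0.4,0,0,0,0],
    [-1,-0.9,-0.4,-4,0,0,0],
    [-1,-0.9,-0.4,-8,0,0,0],
    [-1,-0.9,-0.4,-8,0,0,0],
  ],
)

```text
clock: 18.73
position: [512.6, 25.3, 78.2]
ee_rot: [-0.195, 0.981, 0.0, -0.001]
contact_force: [-0.0, 0.9, -3.9]
gripper_width: 43.3
```

Run:
```python
from h import *
for i in range(4): w=optics.get_image('wrist')
crop(w,300,140,340,180,14,'w20h.png')
s=readout.read_state(); print(s['position'],s['ee_rot'],s['contact_force'],s['wrist_torque'],s['gripper_width'],s['clock'])
```

```text
[513.40094488  25.49507108  79.10698739] [-1.95196344e-01  9.80764185e-01 -2.59511371e-05  7.82402393e-06] [-0.67801196  0.18298635 -3.79224325] [0.0145604  0.03969091 0.03916987] 43.49151224191114 18.9333
```

View pics/w20h.png

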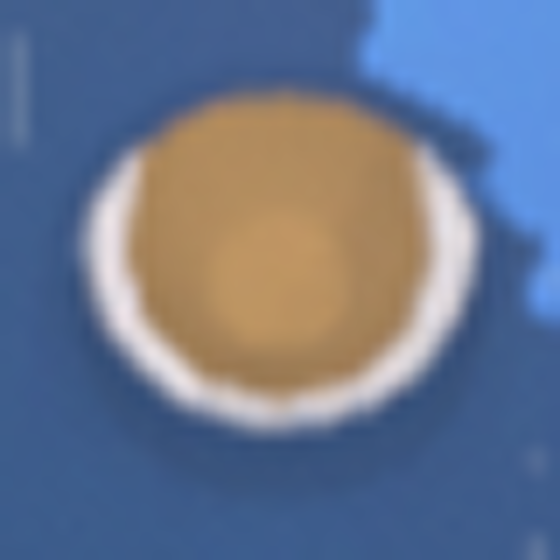

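>>> move_arm(
  steps=[
    [-1,0.4,0.2,-3,0,0,0],
    [-1,0.4,0.2,-6,0,0,0],
    [-1,0.4,0.2,-9,0,0,0],
    [-1,0.4,0.2,-9,0,0,0],
  ],
)

```text
clock: 19.27
position: [513.2, 25.5, 69.3]
ee_rot: [-0.195, 0.981, -0.0, -0.001]
contact_force: [-0.6, 0.5, -4.2]
gripper_width: 43.1
```

Run:
```python
from h import *
for i in range(4): w=optics.get_image('wrist')
crop(w,300,140,340,180,14,'w21h.png')
s=readout.read_state(); print(s['position'],s['ee_rot'],s['contact_force'],s['wrist_torque'],s['gripper_width'],s['clock'])
```

```text
[513.80691809  25.68259123  70.1285549 ] [-1.95171089e-01  9.80769211e-01 -2.65651666e-05  2.96054630e-05] [ 4.83437574e-01 -2.78609347e-03 -4.60032386e+00] [0.01251863 0.01757062 0.04570563] 43.61320408045653 19.4667
```

View pics/w21h.png

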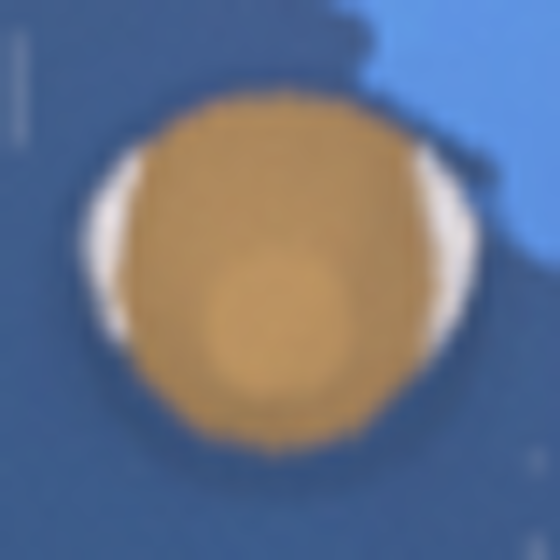

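>>> move_arm(
  steps=[
    [-1,0.6,0.2,-2,0,0,0],
    [-1,0.6,0.2,-4,0,0,0],
    [-1,0.6,0.2,-6,0,0,0],
    [-1,0.6,0.2,-6,0,0,0],
    [-1,0.6,0.2,-6,0,0,0],
  ],
)

```text
clock: 19.88
position: [514.7, 26.0, 65.1]
ee_rot: [-0.195, 0.981, -0.0, 0.001]
contact_force: [-2.7, -0.1, 5.7]
gripper_width: 43.3
```

Run:
```python
from h import *
for i in range(4): w=optics.get_image('wrist')
crop(w,300,140,340,180,14,'w22h.png')
s=readout.read_state(); print(s['position'],s['ee_rot'],s['contact_force'],s['wrist_torque'],s['gripper_width'],s['clock'])
```

```text
[514.72895332  25.96602962  65.17442104] [-1.95371207e-01  9.80729194e-01 -7.77937110e-05  5.76667885e-04] [-3.13647815  0.52390226  6.20940239] [ 1.71811825e-01  8.48051195e-01 -8.11730516e-04] 43.36630977203531 20.0833
```

View pics/w22h.png

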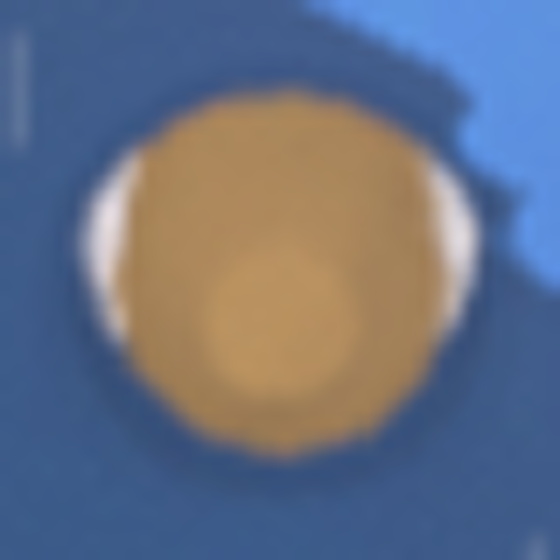

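>>> move_arm(
  steps=[
    [-1,-0.4,-0.2,-1,0,0,0],
    [-1,-0.4,-0.2,-2,0,0,0],
    [-1,-0.4,-0.2,-3,0,0,0],
    [-1,-0.4,-0.2,-3,0,0,0],
  ],
)

```text
clock: 20.42
position: [514.7, 25.9, 62.6]
ee_rot: [-0.195, 0.981, -0.0, 0.001]
contact_force: [-3.5, 0.8, 8.8]
gripper_width: 43.2
```

>>> move_arm(
  steps=[
    [-1,0,0,-1,0,0,0],
    [-1,0,0,-1,0,0,0],
    [-1,0,0,-1,0,0,0],
  ],
)

```text
clock: 20.67
position: [514.8, 25.9, 62.5]
ee_rot: [-0.196, 0.981, -0.0, 0.001]
contact_force: [-4.1, 1.8, 13.5]
gripper_width: 43.1
```

Run:
```python
from h import *
for i in range(3): w=optics.get_image('wrist')
cv2.imwrite('pics/w23.png',w['frame']); 
a=optics.get_image('side'); crop(a,240,170,360,270,5,'s23.png')
s=readout.read_state(); print(s['position'],s['ee_rot'],s['contact_force'],s['wrist_torque'],s['gripper_width'],s['clock'])
```

```text
[514.72942329  25.92712476  62.46567772] [-1.95566021e-01  9.80689787e-01 -9.88860302e-05  1.20932731e-03] [-5.62644924 -0.10364138 13.94878989] [ 0.50519917  1.54981758 -0.04023569] 43.4159959845483 20.8667
```

View pics/w23.png

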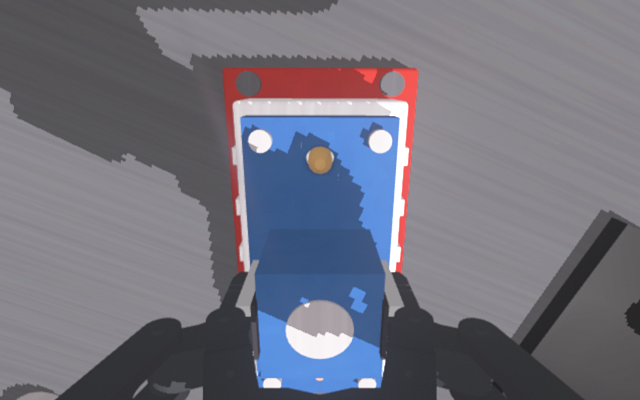

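View pics/s23.png

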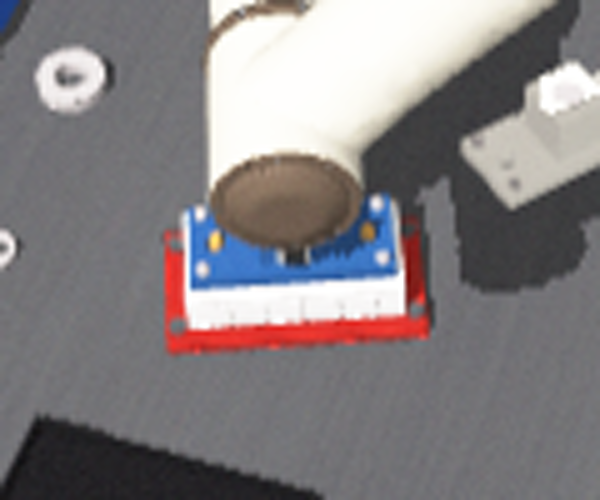

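>>> move_arm(
  steps=[
    [-1,-0.9,-0.2,0,0,0,0],
    [-1,-0.9,-0.2,-1,0,0,0],
    [-1,-0.9,-0.2,-2,0,0,0],
    [-1,-0.9,-0.2,-2,0,0,0],
    [-1,-0.9,-0.2,-2,0,0,0],
  ],
)

```text
clock: 21.28
position: [514.7, 26.0, 62.5]
ee_rot: [-0.196, 0.981, -0.0, 0.002]
contact_force: [-7.3, 1.6, 25.8]
gripper_width: 42.9
```

Run:
```python
from h import *
for i in range(3):
    w=optics.get_image('wrist'); s=readout.read_state(); print(np.round(s['position'],1),np.round(s['ee_rot'],4),np.round(s['contact_force'],1),np.round(s['wrist_torque'],2),s['gripper_width'],s['clock'])
crop(w,220,50,420,290,2.4,'w24.png'); a=optics.get_image('side'); crop(a,265,195,330,245,11,'s24.png')
```

```text
[514.7  25.9  62.4] [-1.958e-01  9.806e-01 -2.000e-04  2.300e-03] [-7.4  1.3 24.8] [ 0.81  2.54 -0.12] 43.32082039776304 21.3333
[514.7  25.9  62.4] [-1.958e-01  9.806e-01 -2.000e-04  2.300e-03] [-8.   2.2 25.2] [ 0.77  2.58 -0.11] 43.34450472248075 21.3833
[514.7  25.9  62.4] [-1.958e-01  9.806e-01 -2.000e-04  2.300e-03] [-6.9  1.7 24.8] [ 0.82  2.56 -0.15] 43.163367950824565 21.4333
```

View pics/w24.png

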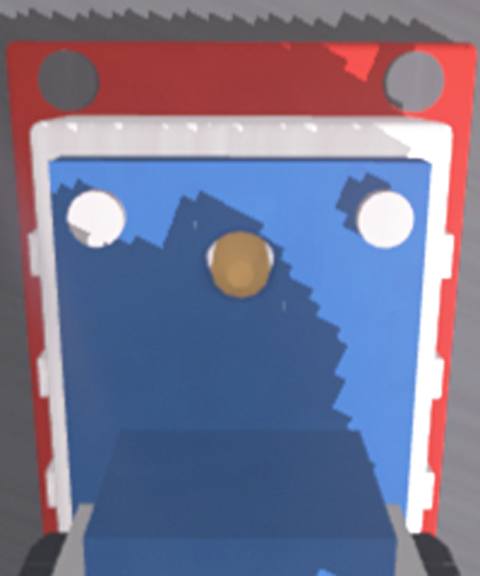

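View pics/s24.png

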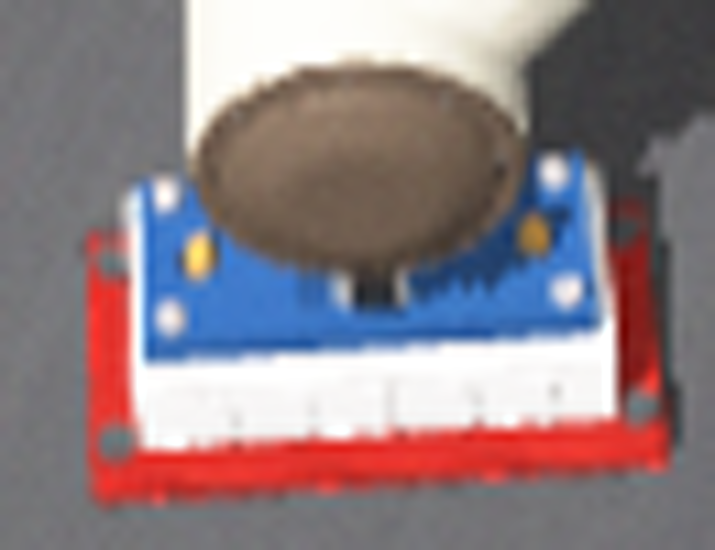

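The cover is down: z has stopped falling while the force rises. The tool shows a slight pitch (about 0.26°, outer end up), so I'll take that and the side load out.

>>> move_arm(
  steps=[
    [-1,-0.8,-0.3,0,-0.002,0.005,0],
    [-1,-0.8,-0.3,0,-0.002,0.005,0],
    [-1,-0.8,-0.3,0,-0.002,0.005,0],
  ],
)

```text
clock: 21.73
position: [514.6, 25.9, 62.4]
ee_rot: [-0.196, 0.981, -0.001, 0.001]
contact_force: [-6.4, 0.1, 24.3]
gripper_width: 43.4
```

Run:
```python
from h import *
for i in range(3):
    w=optics.get_image('wrist'); s=readout.read_state(); print(np.round(s['position'],1),np.round(s['ee_rot'],4),np.round(s['contact_force'],1),np.round(s['wrist_torque'],2),s['gripper_width'],s['clock'])
```

```text
[514.7  25.9  62.5] [-1.958e-01  9.806e-01 -5.000e-04  7.000e-04] [-6.1  0.7 22.9] [ 0.85  2.01 -0.17] 43.05122936146544 21.7833
[514.7  25.9  62.4] [-1.958e-01  9.806e-01 -5.000e-04  7.000e-04] [-6.5  1.2 23.4] [ 0.83  1.97 -0.16] 43.446434374085186 21.8333
[514.6  25.9  62.4] [-1.958e-01  9.806e-01 -5.000e-04  7.000e-04] [-6.3  1.2 23.8] [ 0.88  1.97 -0.12] 42.90432451192042 21.8833
```

>>> move_arm(
  steps=[
    [-1,-1.2,-0.5,0,-0.002,0.005,0],
    [-1,-1.2,-0.5,0,-0.002,0.005,0],
    [-1,-1.2,-0.5,-0.5,-0.002,0.005,0],
  ],
)

```text
clock: 22.13
position: [514.6, 25.9, 62.4]
ee_rot: [-0.196, 0.981, -0.001, -0.001]
contact_force: [-7.4, 2.6, 28.3]
gripper_width: 43.2
```

Run:
```python
from h import *
for i in range(3):
    w=optics.get_image('wrist'); s=readout.read_state(); print(np.round(s['position'],1),np.round(s['ee_rot'],4),np.round(s['contact_force'],1),np.round(s['wrist_torque'],2),s['gripper_width'],s['clock'])
cv2.imwrite('pics/w25.png',w['frame']); crop(w,300,140,340,180,14,'w25h.png')
```

```text
[514.6  25.9  62.4] [-1.959e-01  9.806e-01 -9.000e-04 -6.000e-04] [-7.2  2.1 24.3] [ 1.08  1.58 -0.11] 43.273159210615106 22.1833
[514.6  25.9  62.5] [-1.959e-01  9.806e-01 -8.000e-04 -5.000e-04] [-5.3  1.3 23. ] [ 1.06  1.65 -0.15] 43.10838117001273 22.2333
[514.6  25.9  62.5] [-1.959e-01  9.806e-01 -8.000e-04 -5.000e-04] [-6.   1.8 24.1] [ 1.12  1.55 -0.13] 43.40333505772172 22.2833
```

View pics/w25.png

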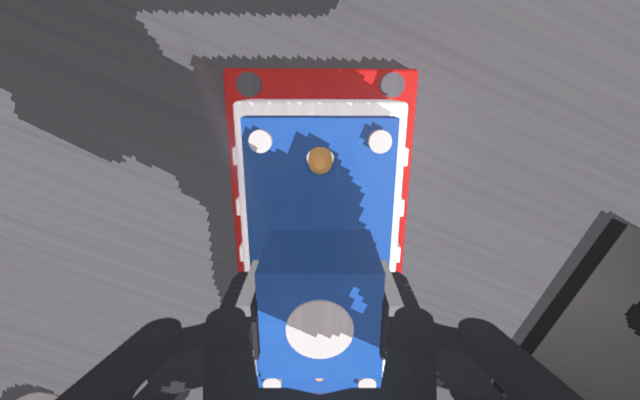

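Run:
```python
from h import *
a=optics.get_image('side'); crop(a,190,90,440,310,2.6,'s26.png')
```

```text
(no output)
```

View pics/s26.png

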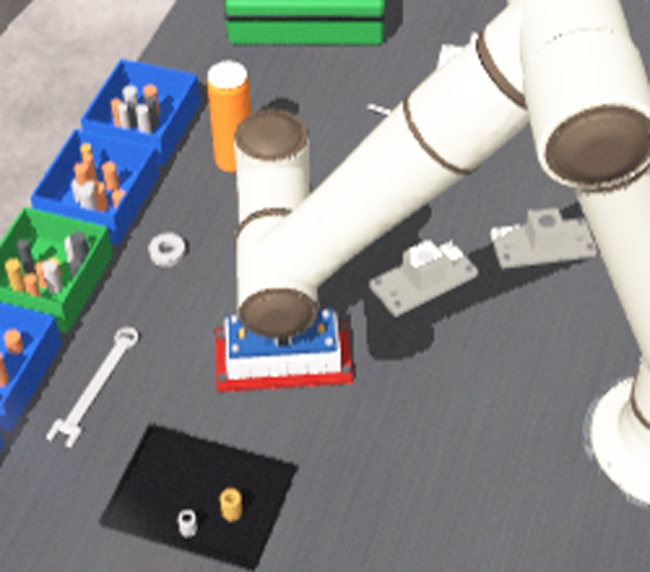

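The side view shows the blue cover shut on the lower half, the thick-walled sleeve and the socket upright in the tray, and the wrench, bearing and can where they were. I'm handing in.

Run:
```python
from h import *
print(workorder.job_done()); s=readout.read_state(); print(s['position'],s['contact_force'],s['gripper_width'],s['clock'])
```

```text
the job is handed in; nothing more can be done
None
the job is handed in; nothing more can be done
```

The job is handed in at about 22 s on the clock: the right sleeve is on the pin, and the blue cover is seated with the gripper still holding it shut.

**Sleeve:** I picked the 19 mm bore by its thin rim in the wrist camera. It slid down the pin almost without force, and a picture after letting go showed it standing fully down. The 13 mm sleeve was never touched and is still in the tray.

**Cover:** I gripped the blue cover by its bonnet and lowered it onto both dowels over the sleeve, then pressed it down.
- **Flush:** At the end the height stayed at 62.4–62.5 mm while I pressed harder. That matches the flush height I worked out from the grasp (about 62.5 mm).
- **Force:** The net downward push was about 28 N, against the springs' 13 N.

**Checks that were not clean:**
- **Side load:** About 6 N of sideways force and 1–2 N m of wrist torque remained on the gripper, because one dowel rubs the side of its hole.
- **Tilt:** Pressing tilted the tool by about 0.26°. I corrected that to roughly 0.1° or less.
- **Cameras:** The fixed cameras placed the pin about 4–5 mm from where the wrist camera did. I relied on the wrist camera, and the fits confirmed it.
- **Other items:** The last side picture shows the wrench, bearing, can and socket in place. The screwdriver and hammer were mostly or wholly outside that picture, but the arm did not touch them.

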